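# Swap the batteries and close the power box

### The arm

A 6-joint arm with a two-finger parallel gripper is mounted at the origin on the work surface. World frame = base frame: x ahead of the robot, y to its left, z up, the work surface at z = 0. Lengths are in m, angles in degrees, forces in N, time in s.
With the tool pointing down it reaches from about 0.3 to 0.875 m from the base axis. Payload 6.4 kg.
Tool frame: the origin (TCP) lies at the very end of the fingers, on their centre line; the grasp point (between the pads) lies 19 mm behind it; z points along the fingers, y is the line along which they close (so a half turn about z gives the same grasp; the last joint's range is limited). The gripper opens to 88 mm and grips with 3 to 60 N. Pads are 18 mm wide; open, the fingers measure 123 mm over their backs; the gripper's body (75 mm by 187 mm) begins 45 mm behind the grasp point.
Start: joints at [61.633, 10.359, 92.074, -0, 77.567, -11.82], TCP at [0.164, 0.551, 0.239] pointing down, gripper open.
Joint ranges: [-171.53, 171.53], [-51.25, 118.39], [17.06, 147.69], [-65.23, 245.23], [0, 150.52], [-178.68, 178.68]. Speed limits (degrees/s): [147.25, 147.25, 172.46, 180, 180, 180].

### API

Orientations are given as [roll, pitch, yaw] about the fixed x, y, z axes, in that order (R = Rz(yaw) Ry(pitch) Rx(roll)).
In Python, from cell import status, snapshot, calibration, manip gives the robot as it stands.
- The arm moves only by the tool servo_tool, never from a script. Its argument "series" is a list that holds one entry, the list of rows, each a list of 7 numbers: the turn, a rotation vector about the tool's x, y, z each as a share of 180 degrees, from -1 to 1, then the shift along the tool's x, y, z each as a share of 250 mm, from -1 to 1, then the opening, from -1 (shut) to 1 (fully open). A call has 1 to 12 rows; each row is the pose to reach, as a shift and turn from the pose commanded when the call began, along the tool's axes at that moment, turning the shorter way round; what a row does not reach only later rows make up. A row lasts 1/8 s, in which the tool goes at most 62.5 mm and 10.7 degrees, less where a joint would pass 70% of its speed; a pose out of reach is approached as far as the arm can. A call with a number of a shift or a turn outside -1 to 1 is refused whole. A call with a gripper value outside its range is refused whole. The fingers move at their own pace and stop on an object; the grip force is fixed at half the most. Time passes only in rows, so rows that repeat a pose let the fingers close. It gives the time, the measured TCP pose, the force, the opening and the grip force at its end, in the units of the state.
- status.sense(): the state, without advancing time (a new reading comes with each control period).
- snapshot(name): name is "scene" or "top"; returns (picture, depth): 480x640x3 uint8, blue, green, red; 480x640 float32, m along the optical axis (not along the pixel's ray), 0 where there is no reading.
- calibration(name): a dict with "intrinsics" (3x3 intrinsics, pixels), "xyz" and "attitude" of the camera in the world. Camera axes: x right, y up, looking along -z (the intrinsics and any distortion apply to the point x, -y, -z); pixel columns grow to the right and rows downward; lengths in m; the calibration is good to about 2 mm. A picture is of the moment at which its call begins. calibration takes no time and is no camera call.
- manip.close_job(): hands the job in; it is judged then, once.
The state is a dict: "time_s": time; "joints": joint angles; "qvel": joint speeds; "effort": joint torques, N m; "tcp_pos": TCP position; "eef_rot": TCP orientation; "contact_force": force on the tool from outside, world axes, zero at the start; "ft_torque": the same for the moment, N m; "finger_gap": finger opening in m; "gripper_force": force on a finger pad.
Only numpy, scipy, OpenCV 4.12 (cv2) and the standard library are available. Lean on these libraries where they do the work, as an engineer would, in place of code of your own. Each camera call takes 0.05 s, during which the arm holds its last target. There are 200 camera calls.

### The job

Swap the batteries: put every red-topped spent cassette from the grey power box into a free bay of the white charging dock, and every green-topped charged one from the dock into a slot on the box floor, each standing fully down. Then close the box: tilt the blue hatch through the yellow-lipped opening and lay it flat on the ledges below, centred so that both striped ends are tucked under the lips. Leave the glue bottle and the amber jar where they stand.

Things in the scene. Friction and masses are not known exactly. Their poses are not given: they have to be found in the camera images.
- power_box: Fixed grey box, 252 (x) x 236 (y) x 129 mm high, may be turned. Origin: centre of its underside; z up. Inside it is 240 x 224, floor at z = 10. On the floor a black comb with four slots along the box's x, at y = -57, -19, 19, 57, each 16 wide and 108 long; the ribs between have round tops at z = 38.
- opening_mid (a point): Middle of the box's top opening (z = 129 in the box), axes those of the box. A yellow frame lip at each x end, z = 124 to 129, reaches in to |x| = 91; so the opening is 182 (x) x 224 (y) mm, shorter than the hatch. Under the lips the space runs on to the end walls at |x| = 120.
- hatch: Loose flat blue hatch panel 200 (x) x 192 (y) x 6 thick, yellow stripes along its two x ends, 0.35 kg. Origin: centre of its underside. In the middle of its top a black upright grip tab, 12 thick (x), 60 wide (y), rising to z = 66 above the underside. The same either way round (half turn). It starts lying flat on the table, tab up.
- dock: Fixed white charging dock, 120 (x) x 190 (y) mm, may be turned. Origin: centre of its underside. Four bays along its x at y = -63, -21, 21, 63, each 16 wide, 108 long; their floor is at z = 8, the ribs between have round tops at z = 32.
- ledge_mid (a point): Point in the middle of the power box at ledge-top height (z = 90 in the box, 34 mm below the lips), axes those of the box: where the underside centre of the seated hatch belongs. The two aluminium ledges lie at the x ends, from |x| = 120 in to |x| = 74, over the full width.
- charged0: Loose flat battery cassette, charged: green top band, black below; 100 (x) x 12 (y, thickness) x 74 mm tall, 0.14 kg, the same either way round. Origin: centre of its underside; z up. If present it starts standing upright in a dock bay; None if absent.
- charged1: Loose flat battery cassette, charged: green top band, black below; 100 (x) x 12 (y, thickness) x 74 mm tall, 0.14 kg, the same either way round. Origin: centre of its underside; z up. If present it starts standing upright in a dock bay; None if absent.
- charged2: Loose flat battery cassette, charged: green top band, black below; 100 (x) x 12 (y, thickness) x 74 mm tall, 0.14 kg, the same either way round. Origin: centre of its underside; z up. If present it starts standing upright in a dock bay; None if absent.
- charged3: Loose flat battery cassette, charged: green top band, black below; 100 (x) x 12 (y, thickness) x 74 mm tall, 0.14 kg, the same either way round. Origin: centre of its underside; z up. If present it starts standing upright in a dock bay; None if absent.
- spent0: Loose flat battery cassette, spent: red top band, black below; 100 (x) x 12 (y, thickness) x 74 mm tall, 0.14 kg, the same either way round. Origin: centre of its underside; z up. If present it starts standing upright in a power-box slot; None if absent.
- spent1: Loose flat battery cassette, spent: red top band, black below; 100 (x) x 12 (y, thickness) x 74 mm tall, 0.14 kg, the same either way round. Origin: centre of its underside; z up. If present it starts standing upright in a power-box slot; None if absent.
- bay0 (a point): Middle of the floor of dock bay 0, z = 8 in the dock, y = -63; axes those of the dock. A cassette standing fully home has its origin here; it has 4 mm of play to each end along x and 2 mm to each side.
- bay1 (a point): Middle of the floor of dock bay 1, z = 8 in the dock, y = -21; axes those of the dock. A cassette standing fully home has its origin here; it has 4 mm of play to each end along x and 2 mm to each side.
- bay2 (a point): Middle of the floor of dock bay 2, z = 8 in the dock, y = 21; axes those of the dock. A cassette standing fully home has its origin here; it has 4 mm of play to each end along x and 2 mm to each side.
- bay3 (a point): Middle of the floor of dock bay 3, z = 8 in the dock, y = 63; axes those of the dock. A cassette standing fully home has its origin here; it has 4 mm of play to each end along x and 2 mm to each side.
- slot0 (a point): Middle of the floor of power-box slot 0, z = 10 in the box, y = -57; axes those of the box. A cassette standing fully home has its origin here; it has 4 mm of play to each end along x and 2 mm to each side.
- slot1 (a point): Middle of the floor of power-box slot 1, z = 10 in the box, y = -19; axes those of the box. A cassette standing fully home has its origin here; it has 4 mm of play to each end along x and 2 mm to each side.
- slot2 (a point): Middle of the floor of power-box slot 2, z = 10 in the box, y = 19; axes those of the box. A cassette standing fully home has its origin here; it has 4 mm of play to each end along x and 2 mm to each side.
- slot3 (a point): Middle of the floor of power-box slot 3, z = 10 in the box, y = 57; axes those of the box. A cassette standing fully home has its origin here; it has 4 mm of play to each end along x and 2 mm to each side.
- glue: Small yellow glue bottle, 38 across, 65 high, standing; to be left alone. Origin: centre of the underside.
- jar_b: Amber jar with a lid, 60 across, 70 high, standing; to be left alone. Origin: centre of the underside.

How it is judged (in metres and radians):
On the way, in this order (a step that is already met when the one before it is completed fails the run):
1. every charged cassette present stands fully down in a slot of the power box and every spent one in a bay of the dock ((horizontal distance between charged0 and slot0 below 0.01 m or horizontal distance between charged0 and slot1 below 0.01 m or horizontal distance between charged0 and slot2 below 0.01 m or horizontal distance between charged0 and slot3 below 0.01 m) and z of charged0 in the frame of slot0 between -0.004 and 0.004 m and angle between each of charged0, charged1, charged2, charged3, spent0, spent1's own z axis and vertical below 0.2 rad and angle between the x axis of each of charged0, charged1, charged2, charged3 and the x axis of power_box, either way round below 0.1 rad and (horizontal distance between charged1 and slot0 below 0.01 m or horizontal distance between charged1 and slot1 below 0.01 m or horizontal distance between charged1 and slot2 below 0.01 m or horizontal distance between charged1 and slot3 below 0.01 m) and z of charged1 in the frame of slot0 between -0.004 and 0.004 m and (horizontal distance between charged2 and slot0 below 0.01 m or horizontal distance between charged2 and slot1 below 0.01 m or horizontal distance between charged2 and slot2 below 0.01 m or horizontal distance between charged2 and slot3 below 0.01 m) and z of charged2 in the frame of slot0 between -0.004 and 0.004 m and (horizontal distance between charged3 and slot0 below 0.01 m or horizontal distance between charged3 and slot1 below 0.01 m or horizontal distance between charged3 and slot2 below 0.01 m or horizontal distance between charged3 and slot3 below 0.01 m) and z of charged3 in the frame of slot0 between -0.004 and 0.004 m and (horizontal distance between spent0 and bay0 below 0.01 m or horizontal distance between spent0 and bay1 below 0.01 m or horizontal distance between spent0 and bay2 below 0.01 m or horizontal distance between spent0 and bay3 below 0.01 m) and z of spent0 in the frame of bay0 between -0.004 and 0.004 m and angle between the x axis of each of spent0, spent1 and the x axis of dock, either way round below 0.1 rad and (horizontal distance between spent1 and bay0 below 0.01 m or horizontal distance between spent1 and bay1 below 0.01 m or horizontal distance between spent1 and bay2 below 0.01 m or horizontal distance between spent1 and bay3 below 0.01 m) and z of spent1 in the frame of bay0 between -0.004 and 0.004 m), for 0.2 s.
2. the hatch lies flat and centred on the ledges, under the lips (x of hatch in the frame of ledge_mid between -0.007 and 0.007 m and y of hatch in the frame of ledge_mid between -0.016 and 0.016 m and z of hatch in the frame of ledge_mid between -0.003 and 0.003 m and angle between hatch's own z axis and vertical below 0.03 rad and angle between the x axis of hatch and the x axis of power_box, either way round below 0.06 rad), for 0.2 s.
At the end, for the whole second after the job is handed in: Charged cassettes stand in box slots, spent ones in dock bays: within 10 mm of its middle, 4 mm of its floor, 0.2 rad of upright and 0.1 rad of its line. The hatch rests on the ledges: within 7 mm (x), 16 mm (y), 3 mm (z) of ledge_mid, level within 0.03 rad, square within 0.06 rad (all of step 1 and all of step 2 and linear speed of hatch below 0.02 m/s); the robot touches nothing.
It fails at once if the glue bottle or the amber jar pushed more than 50 mm from its place (distance of any of glue, jar_b from where it was at the start of the episode above 0.05 m).
Of charged0, charged1, charged2, charged3 only 2 to 4 are there at a start; the rules pass over those that are not, and their reading is None.
Of spent0, spent1 only 1 to 2 are there at a start; the rules pass over those that are not, and their reading is None.
At some moment in a run one of hatch may be knocked a few centimetres aside while the robot is not near it.
It also fails if it takes over 210 s, if anything falls off the work surface, if the arm or the gripper's body presses on something with over 40 N, if the wrist force passes 120 N, or if a joint passes its speed limit or range.

## Working session

There is one attempt and no reset: what is moved stays moved. The work goes in short steps, Python scripts to look and compute and a tool call to move; the robot and the scene stay as the last step left them, time stands still between calls to the robot, and variables do not carry over. Pictures are saved under pics/ and viewed, at most 14 in all, crops included, and the job is handed in when it is done.

Besides the shell and the picture viewer there is one more tool, called after "Call:" by a JSON object that holds its "name" and its "arguments", one argument or row to a line. servo_tool: Moves the arm, as the interface text tells. Shift numbers are shares of 250 mm and turn numbers shares of 180 degrees, none past 1 either way. Its arguments: {"type":"object","properties":{"series":{"type":"array","items":{"type":"array","items":{"type":"array","items":{"type":"number","minimum":-1,"maximum":1}}}}},"required":["series"]}

```bash
ls; mkdir -p pics; python3 - <<'E'
from cell import status, snapshot, calibration
import cv2,numpy as np
print(status.sense())
for n in("scene","top"):
    p,d=snapshot(n); cv2.imwrite(f"pics/{n}0.png",p); np.save(f"{n}0.npy",d)
    c=calibration(n); print(n,c, (d>0).mean())
E
```

```text
pics
{'time_s': 0.0, 'joints': array([ 6.16311856e+01,  1.04022872e+01,  9.21303372e+01,  5.59870952e-04,
        7.75663995e+01, -1.18212769e+01]), 'qvel': array([ 0.00590554, -0.04616511,  0.01310926, -0.0345382 , -0.02399782,
       -0.01904538]), 'effort': array([ 8.40998800e-04, -4.33878779e+01, -3.41843390e+01,  7.02386792e-02,
        3.84621613e-02, -8.02368663e-05]), 'tcp_pos': array([0.16350431, 0.55071908, 0.23781739]), 'eef_rot': array([-1.79903188e+02, -2.08209252e-02,  1.63452324e+02]), 'contact_force': array([-0.44746453,  0.57521807,  0.43305242]), 'ft_torque': array([ 0.00150723, -0.02916634,  0.00903162]), 'gripper_force': 0.0, 'finger_gap': 0.0883747079179213}
scene {'intrinsics': array([[506.23615434,   0.        , 318.66338449],
       [  0.        , 506.23615434, 238.00030935],
       [  0.        ,   0.        ,   1.        ]]), 'xyz': array([1.27041463, 0.06169961, 0.59246727]), 'attitude': array([58.6914337 ,  1.50573618, 95.70469509])} 0.9958626302083333
top {'intrinsics': array([[441.31106093,   0.        , 316.33774784],
       [  0.        , 441.31106093, 241.7126522 ],
       [  0.        ,   0.        ,   1.        ]]), 'xyz': array([ 0.3678338 , -0.00865811,  0.90649855]), 'attitude': array([  9.041641  ,   0.7109917 , -89.27261751])} 0.9958984375
```

View pics/scene0.png

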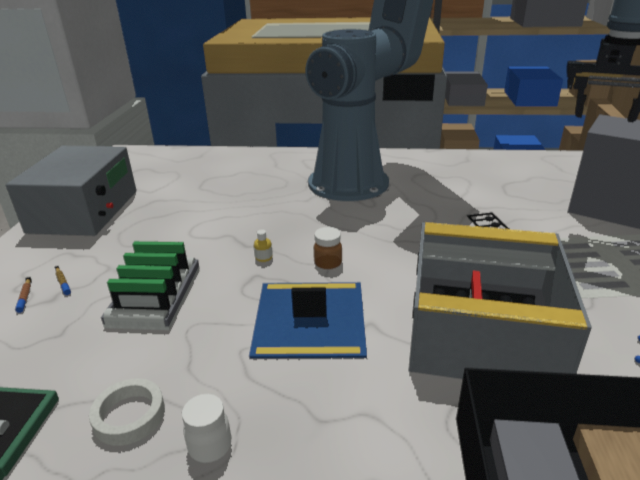

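View pics/top0.png

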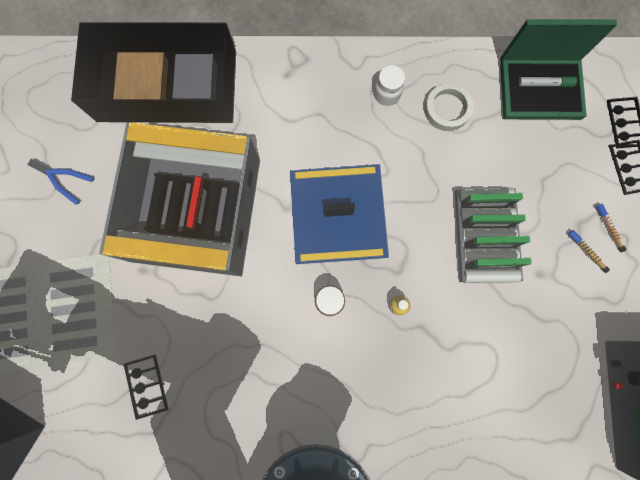

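The top view shows the box at upper left (lips near px (190,138) and (165,252)), with one red cassette at (193,202). The hatch is at (339,213). The dock, at (490,235), holds four green cassettes at rows 197, 219, 240 and 262. The jar is at (329,300) and the glue at (400,304).

```bash
cat > h.py <<'E'
import numpy as np,cv2
from scipy.spatial.transform import Rotation as R
from cell import status, snapshot, calibration
def cam(n):
    c=calibration(n); return c["intrinsics"],R.from_euler('xyz',c["attitude"],degrees=True).as_matrix(),c["xyz"]
def rays(n,uv):
    K,Rm,t=cam(n); uv=np.atleast_2d(uv).astype(float)
    d=np.c_[(uv[:,0]-K[0,2])/K[0,0],-(uv[:,1]-K[1,2])/K[1,1],-np.ones(len(uv))]
    return d@Rm.T,t
def plane(n,uv,z):
    d,t=rays(n,uv); return t+d*((z-t[2])/d[:,2])[:,None]
def cloud(n,depth):
    v,u=np.mgrid[:480,:640]; d,t=rays(n,np.c_[u.ravel(),v.ravel()])
    return (t+d*depth.reshape(-1,1)).reshape(480,640,3)
def mask(p,col):
    h=cv2.cvtColor(p,cv2.COLOR_BGR2HSV)
    r=dict(yellow=((18,110,90),(35,255,255)),green=((45,100,50),(80,255,255)),red=((0,150,90),(8,255,255)),blue=((100,120,50),(120,255,255)))[col]
    return cv2.inRange(h,*map(np.array,r))
def blobs(m,amin=40):
    cs,_=cv2.findContours(m,cv2.RETR_EXTERNAL,cv2.CHAIN_APPROX_NONE)
    return [c[:,0] for c in cs if cv2.contourArea(c)>amin]
def rect(pts):
    (c,wh,a)=cv2.minAreaRect((pts[:,:2]*1000).astype(np.float32)); w,h=wh
    if w<h: w,h,a=h,w,a+90
    return np.array(c).round(1),round(w,1),round(h,1),round((a+90)%180-90,1)
E
cat > m.py <<'E'
from h import *
import sys
p=cv2.imread("pics/top0.png");d=np.load("top0.npy");C=cloud("top",d)
for col in("yellow","green","red","blue"):
    for b in blobs(mask(p,col)):
        m=np.zeros((480,640),np.uint8);cv2.fillPoly(m,[b],1);z=np.percentile(C[m>0][:,2],[50,90])
        print(col,b.mean(0).round(),"z",z.round(4),*[ (zz,rect(plane("top",b,zz))) for zz in ({"yellow":(.129,.006),"green":(.082,),"red":(.084,),"blue":(.006,)}[col])])
E
python3 m.py
```

```text
yellow [401. 306.] z [0.0428 0.0453] (0.129, (array([ 379.8, -145.1]), 30.9, 27.9, -78.1)) (0.006, (array([ 381.7, -166.7]), 35.7, 32.3, -78.1))
yellow [342. 254.] z [0.0066 0.0085] (0.129, (array([469.1, -42.4]), 144.8, 11.2, -85.2)) (0.006, (array([485.2, -47.8]), 167.8, 13.0, -85.2))
yellow [165. 252.] z [0.1288 0.1304] (0.129, (array([469.4, 272.3]), 223.8, 35.9, 83.4)) (0.006, (array([485.5, 316.8]), 259.2, 41.5, 83.4))
yellow [335. 172.] z [0.006  0.0084] (0.129, (array([620.5, -29.3]), 145.0, 11.2, -85.3)) (0.006, (array([660.5, -32.6]), 168.0, 13.0, -85.3))
yellow [186. 138.] z [0.1285 0.1303] (0.129, (array([684.6, 247.3]), 224.1, 36.9, 83.5)) (0.006, (array([734.7, 287.8]), 259.5, 42.7, 83.5))
green [504. 261.] z [0.0816 0.0834] (0.082, (array([ 465.3, -347.8]), 97.3, 12.0, -87.7))
green [502. 239.] z [0.0814 0.0834] (0.082, (array([ 507.1, -347.3]), 96.4, 12.4, -87.5))
green [498. 218.] z [0.0813 0.0833] (0.082, (array([ 548.2, -341.9]), 96.9, 11.6, -89.4))
green [496. 197.] z [0.0813 0.0833] (0.082, (array([ 590.1, -339.3]), 96.2, 12.7, -87.8))
green [568.  81.] z [0.0341 0.037 ] (0.082, (array([ 827.6, -495.2]), 31.3, 19.3, -89.7))
green [551.  74.] z [0.0735 0.133 ] (0.082, (array([ 859.1, -481.9]), 230.8, 211.8, 88.9))
red [194. 202.] z [0.0831 0.0852] (0.084, (array([573.4, 239.1]), 100.9, 16.6, -6.8))
blue [575. 236.] z [0.0119 0.0143] (0.006, (array([ 527.6, -527.1]), 23.8, 10.7, 42.3))
blue [602. 210.] z [0.0121 0.0149] (0.006, (array([ 584.4, -586.3]), 23.5, 12.5, 21.7))
blue [334. 214.] z [0.0059 0.0086] (0.006, (array([571.8, -39.6]), 188.0, 158.0, -85.1))
blue [ 66. 180.] z [0.0118 0.0142] (0.006, (array([637.6, 541.2]), 99.7, 64.1, 62.9))
```

```bash
cat >> h.py <<'E'
def plan(*poses,digits=3):
    """poses: (x,y,z mm, yaw deg) tool down, or (x,y,z,R). prints relative row numbers"""
    s=status.sense(); R0=R.from_euler('xyz',s["eef_rot"],degrees=True); p0=np.array(s["tcp_pos"])
    print("tcp",(p0*1000).round(1),s["eef_rot"].round(2),"gap",round(s["finger_gap"]*1000,1),"F",s["contact_force"].round(1),"t",round(s["time_s"],2))
    for x,y,z,w in poses:
        Rd=w if isinstance(w,R) else R.from_euler('xyz',[180,0,w],degrees=True)
        rv=(R0.inv()*Rd).as_rotvec(degrees=True)/180; sh=R0.inv().apply(np.array([x,y,z])/1000-p0)/.25
        print([float(v) for v in np.r_[rv,sh].round(digits)])
def xf(c,yaw,x,y):
    a=np.radians(yaw); return np.array(c)+[x*np.cos(a)-y*np.sin(a),x*np.sin(a)+y*np.cos(a)]
E
python3 - <<'E'
from h import *
for n in("scene","top"):
    p=cv2.imread(f"pics/{n}0.png");C=cloud(n,np.load(f"{n}0.npy"))
    for col,lo,hi in(("yellow",.125,.134),("green",.078,.087),("red",.079,.088)):
        m=mask(p,col)*((C[...,2]>lo)&(C[...,2]<hi)); 
        for b in blobs(m,60):
            mm=np.zeros((480,640),np.uint8);cv2.fillPoly(mm,[b],1);q=C[(mm>0)&(m>0)]
            if len(q)>60 and q[:,0].max()<.78: print(n,col,len(q),rect(q),np.median(q[:,2]).round(4))
plan((465.3,-347.8,220,92.5),(465.3,-347.8,66,92.5))
E
```

```text
scene yellow 2596 (array([688.2, 248.1]), 224.3, 39.3, 83.3) 0.127
scene yellow 1338 (array([474.2, 273.3]), 224.3, 40.1, 83.1) 0.1264
scene green 272 (array([ 595.2, -339. ]), 98.0, 14.9, -88.4) 0.0802
scene green 227 (array([ 553.2, -340.8]), 98.9, 16.0, 89.4) 0.08
scene green 215 (array([ 512.4, -346.6]), 96.5, 15.5, -89.2) 0.08
scene green 170 (array([ 471. , -346.8]), 97.4, 16.0, -88.1) 0.08
scene red 203 (array([568.3, 242.5]), 78.3, 12.0, -7.2) 0.0816
top yellow 2429 (array([470. , 272.5]), 225.1, 35.1, 83.4) 0.1288
top yellow 2158 (array([685.4, 247.7]), 225.0, 36.6, 83.5) 0.1286
top green 303 (array([ 465.8, -348.2]), 98.6, 11.4, -87.8) 0.0817
top green 301 (array([ 507.8, -348.2]), 97.2, 11.7, -87.9) 0.0815
top green 304 (array([ 549.3, -342.3]), 98.3, 10.9, -89.0) 0.0815
top green 294 (array([ 590.7, -339.7]), 96.6, 11.9, -88.0) 0.0814
top red 333 (array([575.5, 240.6]), 99.3, 13.3, -7.2) 0.0834
tcp [163.5 550.8 237.9] [-1.7991e+02 -2.0000e-02  1.6345e+02] gap 88.0 F [ 0.3  0.8 -0.1] t 0.1
[-0.0, 0.0, 0.394, -2.181, -3.101, 0.076]
[-0.0, 0.0, 0.394, -2.181, -3.101, 0.692]
```

```bash
cat >> h.py <<'E'
def chain(*calls):
    """each call: list of (x,y,z mm,yaw|R); each call is relative to the last pose of the one before (rounded numbers are carried)"""
    s=status.sense(); R0=R.from_euler('xyz',s["eef_rot"],degrees=True); p0=np.array(s["tcp_pos"])
    print("tcp",(p0*1000).round(1),s["eef_rot"].round(2),"gap",round(s["finger_gap"]*1000,1),"F",s["contact_force"].round(1),"t",round(s["time_s"],2))
    for c in calls:
        for x,y,z,w in c:
            Rd=w if isinstance(w,R) else R.from_euler('xyz',[180,0,w],degrees=True)
            n=np.r_[(R0.inv()*Rd).as_rotvec(degrees=True)/180,R0.inv().apply(np.array([x,y,z])/1000-p0)/.25].round(3)
            dist=np.linalg.norm(n[3:])*250; ang=np.linalg.norm(n[:3])*180
            print([float(v) for v in n+0.],"rows>=%.1f"%max(dist/62.5,ang/10.7), "TOO FAR" if abs(n).max()>1 else "")
        p0=p0+R0.apply(n[3:]*.25); R0=R0*R.from_rotvec(n[:3]*180,degrees=True); print('--')
E
python3 - <<'E'
from h import *
chain([(330,400,240,130)],[(430,190,240,110)],[(460,-50,230,92.5)],[(466,-250,220,92.5)],[(466.5,-347.8,130,92.5)])
E
```

```text
tcp [163.5 550.8 237.9] [-1.7991e+02 -2.0000e-02  1.6345e+02] gap 88.0 F [ 0.3  0.8 -0.1] t 0.1
[0.0, 0.0, 0.186, -0.81, -0.388, -0.008] rows>=3.6 
--
[0.0, 0.0, 0.111, -0.901, -0.233, 0.001] rows>=3.7 
--
[0.0, 0.0, 0.097, -0.943, -0.216, 0.041] rows>=3.9 
--
[0.0, 0.0, 0.0, -0.8, -0.011, 0.041] rows>=3.2 
--
[0.0, 0.0, 0.0, -0.391, -0.015, 0.361] rows>=2.1 
--
```

Call:
{"name": "servo_tool", "arguments": {
  "series": [
    [[0,0,0.186,-0.81,-0.388,-0.008,-0.3],[0,0,0.186,-0.81,-0.388,-0.008,-0.3],[0,0,0.186,-0.81,-0.388,-0.008,-0.3],[0,0,0.186,-0.81,-0.388,-0.008,-0.3],[0,0,0.186,-0.81,-0.388,-0.008,-0.3]]
  ]
}}

```text
time_s: 0.72
tcp_pos: [0.3319, 0.3989, 0.2404]
eef_rot: [-180.0, 0.0, 129.7]
contact_force: [-0.1, 0.9, -0.4]
finger_gap: 0.04
gripper_force: 0.0
```

Call:
{"name": "servo_tool", "arguments": {
  "series": [
    [[0,0,0.111,-0.901,-0.233,0.001,-0.3],[0,0,0.111,-0.901,-0.233,0.001,-0.3],[0,0,0.111,-0.901,-0.233,0.001,-0.3],[0,0,0.111,-0.901,-0.233,0.001,-0.3],[0,0,0.111,-0.901,-0.233,0.001,-0.3]]
  ]
}}

```text
time_s: 1.35
tcp_pos: [0.4309, 0.1893, 0.2403]
eef_rot: [-180.0, -0.0, 109.8]
contact_force: [0.7, 1.1, 0.2]
finger_gap: 0.0308
gripper_force: 0.0
```

Call:
{"name": "servo_tool", "arguments": {
  "series": [
    [[0,0,0.097,-0.943,-0.216,0.041,-0.3],[0,0,0.097,-0.943,-0.216,0.041,-0.3],[0,0,0.097,-0.943,-0.216,0.041,-0.3],[0,0,0.097,-0.943,-0.216,0.041,-0.3],[0,0,0.097,-0.943,-0.216,0.041,-0.3]]
  ]
}}

```text
time_s: 1.98
tcp_pos: [0.4604, -0.0506, 0.2299]
eef_rot: [-180.0, -0.0, 92.4]
contact_force: [-0.1, 0.1, -0.4]
finger_gap: 0.0306
gripper_force: 0.0
```

Call:
{"name": "servo_tool", "arguments": {
  "series": [
    [[0,0,0,-0.8,-0.011,0.041,-0.3],[0,0,0,-0.8,-0.011,0.041,-0.3],[0,0,0,-0.8,-0.011,0.041,-0.3],[0,0,0,-0.8,-0.011,0.041,-0.3]]
  ]
}}

```text
time_s: 2.48
tcp_pos: [0.467, -0.2498, 0.2195]
eef_rot: [-180.0, -0.0, 92.5]
contact_force: [-0.1, 0.6, 0.1]
finger_gap: 0.0312
gripper_force: 0.0
```

Call:
{"name": "servo_tool", "arguments": {
  "series": [
    [[0,0,0,-0.391,-0.015,0.361,-0.3],[0,0,0,-0.391,-0.015,0.361,-0.3],[0,0,0,-0.391,-0.015,0.361,-0.3],[0,0,0,-0.391,-0.015,0.361,-0.3],[0,0,0,-0.391,-0.015,0.361,-0.3]]
  ]
}}

```text
time_s: 3.1
tcp_pos: [0.4682, -0.3457, 0.1314]
eef_rot: [179.9, 0.1, 92.7]
contact_force: [0.1, -0.8, 0.8]
finger_gap: 0.0311
gripper_force: 0.0
```

```bash
python3 - <<'E'
from h import *
chain([(466.5,-347.8,66,92.3)],[(466.5,-347.8,220,92.3)])
for n in("scene","top"):
    p,d=snapshot(n); cv2.imwrite(f"pics/{n}1.png",p)
cv2.imwrite("pics/s1c.png",cv2.resize(cv2.imread("pics/scene1.png")[180:360,60:300],None,fx=3,fy=3))
E
```

```text
tcp [ 468.2 -345.7  131.4] [1.7991e+02 7.0000e-02 9.2660e+01] gap 31.1 F [ 0.1 -0.8  0.8] t 3.1
[0.001, 0.0, 0.002, -0.008, -0.008, 0.262] rows>=1.0 
--
[0.0, 0.0, 0.0, 0.0, -0.001, -0.616] rows>=2.5 
--
```

View pics/s1c.png

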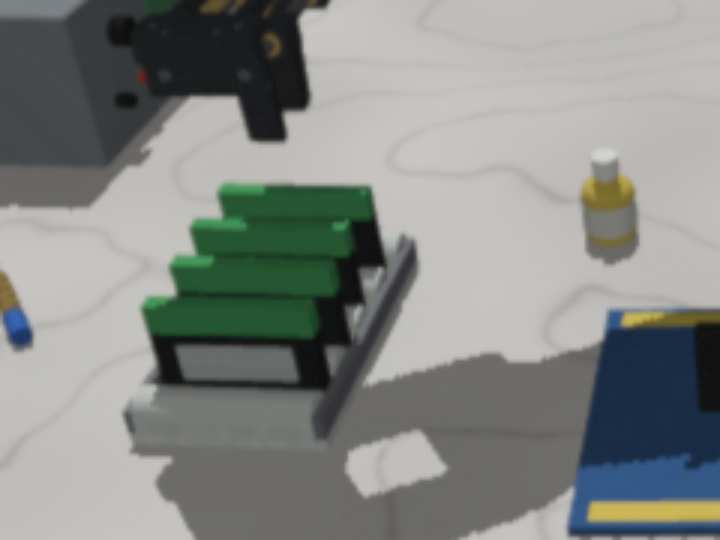

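The crop shows both fingers at (270,110), just behind and above the nearest-base green cassette at (295,200). All four cassettes stand well, so I'll go down and grip.

Call:
{"name": "servo_tool", "arguments": {
  "series": [
    [[0,0,0,-0.004,-0.004,0.13,-0.3],[0,0,0,-0.004,-0.004,0.262,-0.3],[0,0,0,-0.004,-0.004,0.262,-0.3],[0,0,0,-0.004,-0.004,0.262,-0.3],[0,0,0,-0.004,-0.004,0.262,-1],[0,0,0,-0.004,-0.004,0.262,-1],[0,0,0,-0.004,-0.004,0.262,-1],[0,0,0,-0.004,-0.004,0.262,-1]]
  ]
}}

```text
time_s: 4.2
tcp_pos: [0.4665, -0.3489, 0.0655]
eef_rot: [179.9, 0.1, 92.5]
contact_force: [0.3, 0.9, 6.8]
finger_gap: 0.0122
gripper_force: 30.0
```

```bash
python3 - <<'E'
from h import *
import time
for i in range(3): print(status.sense()["tcp_pos"], status.sense()["eef_rot"]); snapshot("top")
B=(578,260.2)
x,y=xf(B,-6.6,0,57); print(x,y)
chain([(466.5,-347.8,225,92.3)],[(470,-100,225,105)],[(520,130,225,140)],[(x,y,225,173.4)],[(x,y,130,173.4)],[(x,y,70,173.4)])
E
```

```text
[ 0.46653342 -0.34885591  0.06545314] [1.79923881e+02 7.79677700e-02 9.25318478e+01]
[ 0.46651791 -0.34884702  0.06543668] [1.79926278e+02 7.61105552e-02 9.25324902e+01]
[ 0.46650315 -0.34886807  0.06544068] [1.79926152e+02 7.67443226e-02 9.25314493e+01]
584.5514175780934 316.8222476392226
tcp [ 466.5 -348.9   65.5] [1.7993e+02 8.0000e-02 9.2530e+01] gap 12.0 F [0.1 1.2 6.3] t 4.35
[0.0, 0.0, 0.001, 0.003, 0.001, -0.638] rows>=2.6 
--
[0.0, 0.0, -0.07, 0.99, 0.055, -0.001] rows>=4.0 
--
[0.0, 0.001, -0.195, 0.837, 0.43, -0.001] rows>=3.8 
--
[0.0, 0.0, -0.185, 0.282, 0.739, 0.001] rows>=3.2 
--
[0.0, 0.0, 0.0, 0.0, 0.0, 0.38] rows>=1.5 
--
[0.0, 0.0, 0.0, 0.0, -0.001, 0.24] rows>=1.0 
--
```

Call:
{"name": "servo_tool", "arguments": {
  "series": [
    [[0,0,0,0,0,-0.2,-1],[0,0,0,0,0,-0.638,-1],[0,0,0,0,0,-0.638,-1],[0,0,0,0,0,-0.638,-1]]
  ]
}}

```text
time_s: 4.85
tcp_pos: [0.4676, -0.3501, 0.2286]
eef_rot: [179.7, 0.4, 92.5]
contact_force: [-1.0, 0.7, -2.4]
finger_gap: 0.0117
gripper_force: 30.0
```

Call:
{"name": "servo_tool", "arguments": {
  "series": [
    [[0,0,-0.07,0.99,0.055,0,-1],[0,0,-0.07,0.99,0.055,0,-1],[0,0,-0.07,0.99,0.055,0,-1],[0,0,-0.07,0.99,0.055,0,-1],[0,0,-0.07,0.99,0.055,0,-1]]
  ]
}}

```text
time_s: 5.48
tcp_pos: [0.4673, -0.0963, 0.2219]
eef_rot: [-179.9, -0.2, 105.4]
contact_force: [-0.5, -0.4, -1.0]
finger_gap: 0.0117
gripper_force: 30.0
```

Call:
{"name": "servo_tool", "arguments": {
  "series": [
    [[0,0,-0.195,0.837,0.43,0,-1],[0,0,-0.195,0.837,0.43,0,-1],[0,0,-0.195,0.837,0.43,0,-1],[0,0,-0.195,0.837,0.43,0,-1],[0,0,-0.195,0.837,0.43,0,-1]]
  ]
}}

```text
time_s: 6.1
tcp_pos: [0.5177, 0.1314, 0.2221]
eef_rot: [-179.9, -0.1, 140.5]
contact_force: [-0.3, -0.1, -1.8]
finger_gap: 0.0117
gripper_force: 30.0
```

Call:
{"name": "servo_tool", "arguments": {
  "series": [
    [[0,0,-0.185,0.282,0.739,0,-1],[0,0,-0.185,0.282,0.739,0,-1],[0,0,-0.185,0.282,0.739,0,-1],[0,0,-0.185,0.282,0.739,0,-1],[0,0,-0.185,0.282,0.739,0,-1],[0,0,-0.185,0.282,0.739,0,-1]]
  ]
}}

```text
time_s: 6.85
tcp_pos: [0.5819, 0.3145, 0.2232]
eef_rot: [-179.9, -0.1, 173.4]
contact_force: [-0.7, -0.4, -1.3]
finger_gap: 0.0115
gripper_force: 30.0
```

```bash
python3 - <<'E'
from h import *
for n in("scene","top"):
    p,d=snapshot(n); cv2.imwrite(f"pics/{n}2.png",p); np.save(f"{n}2.npy",d)
cv2.imwrite("pics/c2.png",np.hstack([cv2.resize(cv2.imread("pics/scene2.png")[120:400,370:620],None,fx=1.6,fy=1.6),cv2.resize(cv2.imread("pics/top2.png")[100:300,80:280],(400,448))]))
chain([(584.6,316.8,105,173.4)],[(584.6,316.8,70,173.4)])
E
```

```text
tcp [582.  314.9 223.8] [-179.98   -0.    173.38] gap 11.8 F [ 0.3  0.3 -0.6] t 6.95
[0.0, 0.0, 0.0, -0.01, 0.009, 0.475] rows>=1.9 
--
[0.0, 0.0, 0.0, 0.0, 0.0, 0.14] rows>=0.6 
--
```

View pics/c2.png

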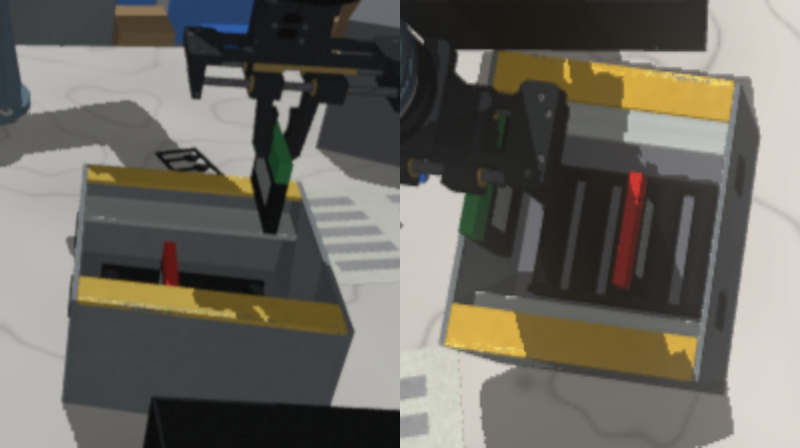

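The left half shows the held cassette upright above the box's far-right side. The right half shows four slot floors as grey strips at x ≈ 575, 610, 645 and 683, with the red cassette in the third. I'll check the slot 3 ray, then lower.

```bash
python3 - <<'E'
from h import *
p=cv2.imread("pics/top0.png")
g=cv2.cvtColor(p,cv2.COLOR_BGR2GRAY); row=g[205,140:245]; print(row.tolist())
for u in (167.5,185,202,221): 
    w=plane("top",[[u,205]],.010)[0]*1000; d=w[:2]-[578,260.2]; a=np.radians(-6.6)
    print(w[:2].round(1),"box y",(-d[0]*np.sin(a)+d[1]*np.cos(a)).round(1))
C=cloud("top",np.load("top0.npy")); print((C[205,140:245,2]*1000).round().astype(int).tolist())
E
```

```text
[70, 77, 109, 110, 111, 111, 110, 110, 110, 103, 50, 49, 49, 49, 50, 49, 48, 47, 46, 45, 44, 42, 43, 47, 77, 110, 110, 107, 84, 45, 46, 46, 48, 47, 47, 46, 46, 45, 43, 41, 40, 44, 65, 110, 110, 110, 103, 53, 44, 60, 96, 97, 98, 98, 98, 94, 56, 58, 56, 47, 60, 85, 87, 85, 69, 43, 46, 47, 47, 49, 49, 49, 48, 49, 47, 47, 45, 45, 56, 95, 112, 111, 112, 109, 87, 50, 51, 52, 53, 55, 53, 52, 53, 53, 52, 59, 96, 125, 122, 96, 67, 73, 72, 73, 73]
[584.8 316.9] box y 57.1
[585.2 280.1] box y 20.6
[585.5 244.4] box y -14.8
[585.9 204.6] box y -54.3
[19, 10, 9, 11, 11, 11, 9, 9, 8, 9, 34, 37, 39, 39, 38, 37, 38, 30, 34, 32, 29, 27, 21, 16, 9, 10, 9, 9, 10, 33, 40, 37, 37, 37, 39, 36, 33, 34, 30, 29, 22, 17, 8, 8, 10, 8, 8, 32, 36, 36, 80, 82, 85, 84, 86, 84, 80, 74, 69, 66, 57, 51, 46, 40, 32, 25, 35, 37, 37, 37, 35, 37, 37, 37, 34, 33, 29, 21, 12, 9, 11, 9, 11, 12, 5, 34, 37, 39, 35, 39, 37, 38, 34, 34, 31, 27, 128, 906, 128, 131, 122, 114, 105, 96, 87]
```

Call:
{"name": "servo_tool", "arguments": {
  "series": [
    [[0,0,0,-0.01,0.009,0.2,-1],[0,0,0,-0.01,0.009,0.4,-1],[0,0,0,-0.01,0.009,0.475,-1],[0,0,0,-0.01,0.009,0.475,-1],[0,0,0,-0.01,0.009,0.54,-1],[0,0,0,-0.01,0.009,0.61,-1],[0,0,0,-0.01,0.009,0.61,-1],[0,0,0,-0.01,0.009,0.61,-1]]
  ]
}}

```text
time_s: 7.95
tcp_pos: [0.5845, 0.3188, 0.0712]
eef_rot: [-180.0, -0.0, 173.5]
contact_force: [-0.1, -1.3, -1.7]
finger_gap: 0.0122
gripper_force: 30.0
```

Call:
{"name": "servo_tool", "arguments": {
  "series": [
    [[0,0,0,0,0,0.012,-1],[0,0,0,0,0,0.012,-1],[0,0,0,0,0,0.012,-0.45],[0,0,0,0,0,0.012,-0.45],[0,0,0,0,0,0.012,-0.45],[0,0,0,0,0,-0.2,-0.45],[0,0,0,0,0,-0.4,-0.45],[0,0,0,0,0,-0.4,-0.45]]
  ]
}}

```text
time_s: 8.95
tcp_pos: [0.5877, 0.3199, 0.1773]
eef_rot: [179.7, 0.5, 173.5]
contact_force: [0.1, 0.2, 0.0]
finger_gap: 0.0243
gripper_force: 0.0
```

```bash
python3 - <<'E'
from h import *
p,d=snapshot("top");C=cloud("top",d)
for col in("green","red"):
    m=mask(p,col)*((C[...,2]>.07)&(C[...,2]<.11))
    for b in blobs(m,30):
        mm=np.zeros((480,640),np.uint8);cv2.fillPoly(mm,[b],1);q=C[(mm>0)&(m>0)]
        if q[:,0].max()<.78: print(col,len(q),rect(q),np.median(q[:,2]).round(4))
x,y=xf((578,260.2),-6.6,-2,-19);print(x,y)
chain([(x,y,130,173.4)],[(x,y,68,173.4)])
E
```

```text
green 299 (array([ 507.8, -346.9]), 97.4, 11.7, -88.3) 0.0818
green 323 (array([ 549.2, -342. ]), 98.6, 10.9, -89.1) 0.0815
green 316 (array([ 591.2, -340. ]), 97.2, 12.3, -88.0) 0.0814
green 179 (array([562.7, 320.3]), 60.3, 12.3, -6.9) 0.0833
red 306 (array([575.4, 240.3]), 98.8, 12.2, -6.5) 0.0835
573.8294486094347 241.5557917545782
tcp [586.  319.3 174.1] [179.87   0.27 173.54] gap 24.1 F [-1.   0.3 -0.1] t 9.0
[0.001, 0.002, 0.001, 0.014, -0.315, 0.176] rows>=1.4 
--
[0.0, 0.0, 0.0, 0.0, 0.0, 0.248] rows>=1.0 
--
```

Call:
{"name": "servo_tool", "arguments": {
  "series": [
    [[0,0,0,0.009,-0.315,0.05,-0.4],[0,0,0,0.009,-0.315,0.1,-0.4],[0,0,0,0.009,-0.315,0.176,-0.4],[0,0,0,0.009,-0.315,0.176,-0.4],[0,0,0,0.009,-0.315,0.176,-0.4]]
  ]
}}

```text
time_s: 9.62
tcp_pos: [0.5735, 0.2418, 0.127]
eef_rot: [180.0, -0.0, 173.6]
contact_force: [0.4, -0.3, 0.1]
finger_gap: 0.0265
gripper_force: 0.0
```

Call:
{"name": "servo_tool", "arguments": {
  "series": [
    [[0,0,0,0,0,0.12,-0.4],[0,0,0,0,0,0.248,-0.4],[0,0,0,0,0,0.248,-0.4],[0,0,0,0,0,0.248,-0.4],[0,0,0,0,0,0.248,-1],[0,0,0,0,0,0.248,-1],[0,0,0,0,0,0.248,-1],[0,0,0,0,0,0.248,-1]]
  ]
}}

```text
time_s: 10.62
tcp_pos: [0.5745, 0.241, 0.0668]
eef_rot: [179.9, 0.1, 173.5]
contact_force: [-1.2, 0.6, 5.9]
finger_gap: 0.0117
gripper_force: 30.0
```

```bash
python3 - <<'E'
from h import *
chain([(575,241.2,225,173.4)],[(530,130,225,140)],[(470,-100,225,110)],[(466.5,-300,225,92.3)],[(466.8,-348.9,130,92.3)],[(466.8,-348.9,68,92.3)])
E
```

```text
tcp [574.5 241.   66.8] [1.7994e+02 1.4000e-01 1.7353e+02] gap 11.7 F [-1.2  0.6  5.9] t 10.62
[0.0, 0.001, 0.001, -0.004, 0.001, -0.633] rows>=2.5 
--
[0.0, 0.0, 0.185, 0.128, -0.462, 0.0] rows>=3.1 
--
[0.0, 0.0, 0.167, -0.407, -0.859, -0.001] rows>=3.8 
--
[0.0, 0.0, 0.098, -0.747, -0.287, -0.001] rows>=3.2 
--
[0.0, 0.0, 0.0, -0.196, -0.007, 0.38] rows>=1.7 
--
[0.0, 0.0, 0.0, 0.0, 0.001, 0.248] rows>=1.0 
--
```

Call:
{"name": "servo_tool", "arguments": {
  "series": [
    [[0,0,0,0,0,-0.2,-1],[0,0,0,0,0,-0.633,-1],[0,0,0,0,0,-0.633,-1],[0,0,0,0,0,-0.633,-1],[0,0,0,0,0,-0.633,-1]]
  ]
}}

```text
time_s: 11.25
tcp_pos: [0.5726, 0.2405, 0.2222]
eef_rot: [-180.0, -0.1, 173.5]
contact_force: [-0.2, 0.2, -1.4]
finger_gap: 0.0118
gripper_force: 30.0
```

Call:
{"name": "servo_tool", "arguments": {
  "series": [
    [[0,0,0.185,0.128,-0.462,0,-1],[0,0,0.185,0.128,-0.462,0,-1],[0,0,0.185,0.128,-0.462,0,-1],[0,0,0.185,0.128,-0.462,0,-1]]
  ]
}}

```text
time_s: 11.75
tcp_pos: [0.5274, 0.1289, 0.2213]
eef_rot: [-179.9, -0.2, 140.2]
contact_force: [0.4, 0.2, -1.3]
finger_gap: 0.0116
gripper_force: 30.0
```

Call:
{"name": "servo_tool", "arguments": {
  "series": [
    [[0,0,0.167,-0.407,-0.859,0,-1],[0,0,0.167,-0.407,-0.859,0,-1],[0,0,0.167,-0.407,-0.859,0,-1],[0,0,0.167,-0.407,-0.859,0,-1],[0,0,0.167,-0.407,-0.859,0,-1]]
  ]
}}

```text
time_s: 12.38
tcp_pos: [0.4687, -0.1028, 0.2224]
eef_rot: [-179.9, -0.1, 110.1]
contact_force: [0.4, 0.5, -0.9]
finger_gap: 0.0118
gripper_force: 30.0
```

Call:
{"name": "servo_tool", "arguments": {
  "series": [
    [[0,0,0.098,-0.747,-0.287,0,-1],[0,0,0.098,-0.747,-0.287,0,-1],[0,0,0.098,-0.747,-0.287,0,-1],[0,0,0.098,-0.747,-0.287,0,-1],[0,0,0.098,-0.747,-0.287,0,-1]]
  ]
}}

```text
time_s: 13.0
tcp_pos: [0.4668, -0.2996, 0.2223]
eef_rot: [-179.9, -0.1, 92.6]
contact_force: [0.2, 0.9, -1.4]
finger_gap: 0.0119
gripper_force: 30.0
```

Call:
{"name": "servo_tool", "arguments": {
  "series": [
    [[0,0,0,-0.186,0,0.2,-1],[0,0,0,-0.186,0,0.38,-1],[0,0,0,-0.186,0,0.38,-1],[0,0,0,-0.186,0,0.38,-1]]
  ]
}}

```text
time_s: 13.5
tcp_pos: [0.4698, -0.3459, 0.13]
eef_rot: [179.9, 0.0, 92.7]
contact_force: [-0.4, 0.3, -0.1]
finger_gap: 0.0119
gripper_force: 30.0
```

```bash
python3 - <<'E'
from h import *
p,d=snapshot("scene"); cv2.imwrite("pics/c3.png",np.hstack([cv2.resize(p[180:360,60:300],None,fx=2,fy=2)]))
for i in range(2): print(status.sense()["tcp_pos"]); snapshot("top")
chain([(466.8,-346.5,68,92.3)])
E
```

```text
[ 0.47015186 -0.34665091  0.13089205]
[ 0.4702271  -0.34712831  0.13125301]
tcp [ 470.1 -347.3  131.2] [179.84   0.18  92.62] gap 11.4 F [ 0.   0.8 -1.5] t 13.65
[0.001, 0.001, 0.002, 0.005, -0.014, 0.253] rows>=1.0 
--
```

View pics/c3.png

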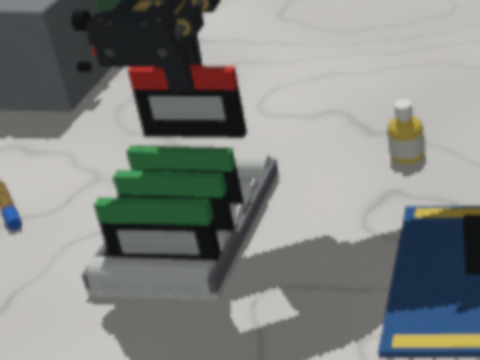

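The red cassette at (190,100) hangs level, right above the empty rear bay. It stands about 3 mm too far out in x, which I'll correct while lowering.

Call:
{"name": "servo_tool", "arguments": {
  "series": [
    [[0,0,0,0.005,-0.014,0.0,-1],[0,0,0,0.005,-0.014,0.06,-1],[0,0,0,0.005,-0.014,0.12,-1],[0,0,0,0.005,-0.014,0.2,-1],[0,0,0,0.005,-0.014,0.261,-1],[0,0,0,0.005,-0.014,0.261,-1],[0,0,0,0.005,-0.014,0.261,-1]]
  ]
}}

```text
time_s: 14.52
tcp_pos: [0.4652, -0.346, 0.0625]
eef_rot: [180.0, -0.0, 92.5]
contact_force: [1.9, -0.3, -3.6]
finger_gap: 0.0121
gripper_force: 30.0
```

Call:
{"name": "servo_tool", "arguments": {
  "series": [
    [[0,0,0,0,0,0,-0.35],[0,0,0,0,0,0,-0.35],[0,0,0,0,0,0,-0.35],[0,0,0,0,0,-0.2,-0.35],[0,0,0,0,0,-0.27,-0.35],[0,0,0,0,0,-0.27,-0.35],[0,0,0,0,0,-0.27,-0.35]]
  ]
}}

```text
time_s: 15.4
tcp_pos: [0.4644, -0.3453, 0.1293]
eef_rot: [-179.9, -0.1, 92.5]
contact_force: [-0.5, -0.7, 0.3]
finger_gap: 0.029
gripper_force: 0.0
```

```bash
cat > tops.py <<'E'
from h import *
p,d=snapshot("top");C=cloud("top",d)
for col in("green","red"):
    m=mask(p,col)*((C[...,2]>.07)&(C[...,2]<.11))
    for b in blobs(m,30):
        mm=np.zeros((480,640),np.uint8);cv2.fillPoly(mm,[b],1);q=C[(mm>0)&(m>0)]
        if q[:,0].max()<.78: print(col,len(q),rect(q),np.median(q[:,2]).round(4))
E
python3 - <<'E'
import tops
from h import *
chain([(508.7,-347,130,92.2)],[(508.7,-347,66,92.2)])
E
```

```text
green 50 (array([ 507.5, -347. ]), 26.9, 7.6, -87.1) 0.0816
green 85 (array([ 549.1, -351.3]), 42.6, 10.0, -89.3) 0.0817
green 300 (array([582. , 318.1]), 99.3, 13.6, -6.5) 0.0833
tcp [ 464.2 -345.2  129. ] [-1.799e+02 -1.200e-01  9.253e+01] gap 28.7 F [ 0.1  1.2 -0. ] t 15.45
[-0.001, -0.001, 0.002, -0.015, 0.177, -0.004] rows>=0.7 
--
[0.0, 0.0, 0.0, 0.0, 0.0, 0.256] rows>=1.0 
--
```

Call:
{"name": "servo_tool", "arguments": {
  "series": [
    [[0,0,0,-0.012,0.175,0,-0.35],[0,0,0,-0.012,0.175,0,-0.35],[0,0,0,-0.012,0.175,0,-0.35],[0,0,0,-0.012,0.175,0,-0.35]]
  ]
}}

```text
time_s: 15.95
tcp_pos: [0.5079, -0.3468, 0.13]
eef_rot: [-179.9, -0.1, 92.5]
contact_force: [-0.5, 0.0, -0.1]
finger_gap: 0.0288
gripper_force: 0.0
```

Call:
{"name": "servo_tool", "arguments": {
  "series": [
    [[0,0,0,0,0,0.1,-0.35],[0,0,0,0,0,0.2,-0.35],[0,0,0,0,0,0.252,-0.35],[0,0,0,0,0,0.252,-0.35],[0,0,0,0,0,0.252,-1],[0,0,0,0,0,0.252,-1],[0,0,0,0,0,0.252,-1],[0,0,0,0,0,0.252,-1]]
  ]
}}

```text
time_s: 16.95
tcp_pos: [0.5095, -0.3477, 0.0689]
eef_rot: [179.9, 0.1, 92.5]
contact_force: [-0.5, 0.4, 5.9]
finger_gap: 0.0116
gripper_force: 30.0
```

```bash
python3 - <<'E'
from h import *
x,y=xf((578,260.2),-6.6,0,19);print(x,y)
chain([(508.7,-347,225,92.5)],[(510,-110,225,105)],[(540,110,225,140)],[(x,y,225,173.4)],[(x,y,125,173.4)],[(x,y,68,173.4)])
E
```

```text
580.1838058593645 279.0740825464075
tcp [ 509.5 -347.7   68.9] [1.7992e+02 9.0000e-02 9.2540e+01] gap 11.6 F [-0.5  0.4  5.9] t 16.95
[0.0, 0.0, 0.0, 0.002, -0.002, -0.624] rows>=2.5 
--
[0.0, 0.001, -0.069, 0.947, 0.047, -0.002] rows>=3.8 
--
[0.001, 0.0, -0.195, 0.819, 0.343, 0.002] rows>=3.6 
--
[0.0, 0.0, -0.185, 0.311, 0.622, -0.001] rows>=3.1 
--
[0.0, -0.001, 0.0, -0.001, 0.0, 0.4] rows>=1.6 
--
[0.0, 0.0, 0.0, 0.001, 0.0, 0.228] rows>=0.9 
--
```

Call:
{"name": "servo_tool", "arguments": {
  "series": [
    [[0,0,0,0,0,-0.2,-1],[0,0,0,0,0,-0.624,-1],[0,0,0,0,0,-0.624,-1],[0,0,0,0,0,-0.624,-1],[0,0,0,0,0,-0.624,-1]]
  ]
}}

```text
time_s: 17.58
tcp_pos: [0.5082, -0.3463, 0.2221]
eef_rot: [-179.9, -0.1, 92.5]
contact_force: [-0.1, -0.1, -2.7]
finger_gap: 0.0116
gripper_force: 30.0
```

Call:
{"name": "servo_tool", "arguments": {
  "series": [
    [[0,0,-0.069,0.947,0.047,0,-1],[0,0,-0.069,0.947,0.047,0,-1],[0,0,-0.069,0.947,0.047,0,-1],[0,0,-0.069,0.947,0.047,0,-1],[0,0,-0.069,0.947,0.047,0,-1]]
  ]
}}

```text
time_s: 18.2
tcp_pos: [0.5085, -0.1062, 0.221]
eef_rot: [-179.8, -0.2, 105.2]
contact_force: [-0.9, -1.0, -2.1]
finger_gap: 0.0118
gripper_force: 30.0
```

Call:
{"name": "servo_tool", "arguments": {
  "series": [
    [[0,0,-0.195,0.819,0.343,0,-1],[0,0,-0.195,0.819,0.343,0,-1],[0,0,-0.195,0.819,0.343,0,-1],[0,0,-0.195,0.819,0.343,0,-1],[0,0,-0.195,0.819,0.343,0,-1]]
  ]
}}

```text
time_s: 18.82
tcp_pos: [0.5396, 0.111, 0.2216]
eef_rot: [-179.9, -0.1, 140.2]
contact_force: [-0.3, -0.9, -1.3]
finger_gap: 0.0118
gripper_force: 30.0
```

Call:
{"name": "servo_tool", "arguments": {
  "series": [
    [[0,0,-0.185,0.311,0.622,0,-1],[0,0,-0.185,0.311,0.622,0,-1],[0,0,-0.185,0.311,0.622,0,-1],[0,0,-0.185,0.311,0.622,0,-1],[0,0,-0.185,0.311,0.622,0,-1]]
  ]
}}

```text
time_s: 19.45
tcp_pos: [0.5804, 0.2769, 0.2222]
eef_rot: [-179.9, -0.1, 173.2]
contact_force: [0.3, -0.8, -1.9]
finger_gap: 0.0116
gripper_force: 30.0
```

Call:
{"name": "servo_tool", "arguments": {
  "series": [
    [[0,0,0,0,0,0.2,-1],[0,0,0,0,0,0.36,-1],[0,0,0,0,0,0.36,-1],[0,0,0,0,0,0.36,-1],[0,0,0,0,0,0.36,-1]]
  ]
}}

```text
time_s: 20.08
tcp_pos: [0.5821, 0.2789, 0.1365]
eef_rot: [179.9, 0.2, 173.3]
contact_force: [0.4, -0.4, -2.0]
finger_gap: 0.0116
gripper_force: 30.0
```

```bash
python3 - <<'E'
import tops
from h import *
x,y=xf((578,260.2),-6.6,0,19)
chain([(x,y,72,173.4)])
E
```

```text
green 305 (array([ 549.1, -342. ]), 97.5, 10.8, -89.8) 0.0817
green 167 (array([555.2, 321.2]), 45.5, 12.3, -6.0) 0.0832
green 304 (array([ 590.8, -339.6]), 96.0, 11.9, -88.0) 0.0815
red 305 (array([ 464.6, -347.6]), 96.8, 11.4, -88.5) 0.0815
tcp [581.9 279.1 136.2] [179.92   0.21 173.32] gap 11.7 F [ 0.5 -0.6 -1.6] t 20.12
[0.0, 0.001, 0.0, 0.008, -0.001, 0.257] rows>=1.0 
--
```

Call:
{"name": "servo_tool", "arguments": {
  "series": [
    [[0,0,0,0.004,0,0.06,-1],[0,0,0,0.004,0,0.12,-1],[0,0,0,0.004,0,0.2,-1],[0,0,0,0.004,0,0.257,-1],[0,0,0,0.004,0,0.257,-1],[0,0,0,0.004,0,0.257,-1]]
  ]
}}

```text
time_s: 20.88
tcp_pos: [0.5791, 0.2791, 0.0686]
eef_rot: [-180.0, -0.0, 173.4]
contact_force: [0.9, -0.2, -1.3]
finger_gap: 0.0117
gripper_force: 30.0
```

Call:
{"name": "servo_tool", "arguments": {
  "series": [
    [[0,0,0,0,0,0,-0.5],[0,0,0,0,0,0,-0.5],[0,0,0,0,0,0,-0.5],[0,0,0,0,0,-0.2,-0.5],[0,0,0,0,0,-0.44,-0.35],[0,0,0,0,0,-0.44,-0.35],[0,0,0,0,0,-0.44,-0.35]]
  ]
}}

```text
time_s: 21.75
tcp_pos: [0.5792, 0.2791, 0.1795]
eef_rot: [180.0, 0.0, 173.4]
contact_force: [0.2, -0.0, -0.5]
finger_gap: 0.0287
gripper_force: 0.0
```

```bash
python3 - <<'E'
import tops
from h import *
chain([(550,100,190,140)],[(550,-110,190,110)],[(550.2,-342,150,92)],[(550.2,-342,120,92)],[(550.2,-342,66,92)])
E
```

```text
green 306 (array([ 549.3, -342.5]), 97.5, 10.9, -89.3) 0.0815
green 234 (array([558.4, 321.1]), 51.8, 14.2, -4.9) 0.0829
green 252 (array([557. , 280.6]), 58.9, 13.4, -7.6) 0.0828
green 305 (array([ 591. , -339.1]), 97.6, 11.8, -88.4) 0.0813
red 307 (array([ 464.6, -347.6]), 97.0, 11.1, -87.4) 0.0818
tcp [578.6 278.9 178.2] [-1.7996e+02 -1.1000e-01  1.7335e+02] gap 28.7 F [ 0.1 -0.7 -0. ] t 21.8
[0.0, 0.0, 0.185, 0.031, -0.724, -0.047] rows>=3.1 
--
[-0.001, 0.0, 0.167, -0.54, -0.644, 0.001] rows>=3.4 
--
[0.0, 0.0, 0.1, -0.872, -0.317, 0.159] rows>=3.8 
--
[0.0, 0.0, 0.0, 0.0, 0.0, 0.12] rows>=0.5 
--
[0.0, 0.0, 0.0, -0.001, 0.0, 0.216] rows>=0.9 
--
```

Call:
{"name": "servo_tool", "arguments": {
  "series": [
    [[0,0,0.185,0.031,-0.724,-0.047,-0.35],[0,0,0.185,0.031,-0.724,-0.047,-0.35],[0,0,0.185,0.031,-0.724,-0.047,-0.35],[0,0,0.185,0.031,-0.724,-0.047,-0.35],[0,0,0.185,0.031,-0.724,-0.047,-0.35]]
  ]
}}

```text
time_s: 22.42
tcp_pos: [0.5502, 0.1005, 0.19]
eef_rot: [-180.0, -0.1, 140.1]
contact_force: [-0.8, -0.2, 0.5]
finger_gap: 0.0285
gripper_force: 0.0
```

Call:
{"name": "servo_tool", "arguments": {
  "series": [
    [[0,0,0.167,-0.54,-0.644,0,-0.35],[0,0,0.167,-0.54,-0.644,0,-0.35],[0,0,0.167,-0.54,-0.644,0,-0.35],[0,0,0.167,-0.54,-0.644,0,-0.35]]
  ]
}}

```text
time_s: 22.92
tcp_pos: [0.5512, -0.1113, 0.1904]
eef_rot: [-180.0, -0.0, 109.9]
contact_force: [0.9, 0.5, -0.1]
finger_gap: 0.0286
gripper_force: 0.0
```

Call:
{"name": "servo_tool", "arguments": {
  "series": [
    [[0,0,0.1,-0.872,-0.317,0.159,-0.35],[0,0,0.1,-0.872,-0.317,0.159,-0.35],[0,0,0.1,-0.872,-0.317,0.159,-0.35],[0,0,0.1,-0.872,-0.317,0.159,-0.35],[0,0,0.1,-0.872,-0.317,0.159,-0.35],[0,0,0.1,-0.872,-0.317,0.159,-0.35],[0,0,0.1,-0.872,-0.317,0.159,-0.35]]
  ]
}}

```text
time_s: 23.8
tcp_pos: [0.5517, -0.3397, 0.1514]
eef_rot: [-180.0, -0.0, 92.2]
contact_force: [0.6, 0.1, -0.0]
finger_gap: 0.0289
gripper_force: 0.0
```

```bash
python3 - <<'E'
from h import *
chain([(550.4,-342,65,91.5)])
E
```

```text
tcp [ 551.7 -339.7  151.4] [-1.7999e+02 -3.0000e-02  9.2160e+01] gap 28.9 F [ 0.6  0.1 -0. ] t 23.8
[0.0, 0.0, 0.004, -0.009, -0.006, 0.346] rows>=1.4 
--
```

Call:
{"name": "servo_tool", "arguments": {
  "series": [
    [[0,0,0.003,-0.009,-0.006,0.1,-0.35],[0,0,0.003,-0.009,-0.006,0.2,-0.35],[0,0,0.003,-0.009,-0.006,0.3,-0.35],[0,0,0.003,-0.009,-0.006,0.346,-0.35],[0,0,0.003,-0.009,-0.006,0.346,-0.35],[0,0,0.003,-0.009,-0.006,0.346,-1],[0,0,0.003,-0.009,-0.006,0.346,-1],[0,0,0.003,-0.009,-0.006,0.346,-1],[0,0,0.003,-0.009,-0.006,0.346,-1]]
  ]
}}

```text
time_s: 24.92
tcp_pos: [0.5503, -0.3447, 0.0663]
eef_rot: [179.9, 0.1, 91.5]
contact_force: [0.6, 1.1, 5.9]
finger_gap: 0.0118
gripper_force: 30.0
```

```bash
python3 - <<'E'
from h import *
x,y=xf((578,260.2),-6.6,0,-19);print(x,y)
chain([(550.4,-342,225,91.8)],[(550,-110,225,105)],[(560,90,225,140)],[(x,y,225,173.4)],[(x,y,130,173.4)])
E
```

```text
575.8161941406355 241.32591745359247
tcp [ 550.3 -344.7   66.3] [1.799e+02 8.000e-02 9.145e+01] gap 11.8 F [0.6 1.1 5.9] t 24.93
[0.001, 0.0, -0.002, 0.01, 0.002, -0.635] rows>=2.5 
--
[-0.001, 0.0, -0.073, 0.927, 0.028, -0.001] rows>=3.7 
--
[0.0, 0.001, -0.195, 0.763, 0.245, -0.001] rows>=3.3 
--
[0.001, 0.0, -0.185, 0.34, 0.504, 0.001] rows>=3.1 
--
[0.0, 0.0, 0.0, 0.0, 0.001, 0.38] rows>=1.5 
--
```

Call:
{"name": "servo_tool", "arguments": {
  "series": [
    [[0,0,0,0,0,-0.2,-1],[0,0,0,0,0,-0.635,-1],[0,0,0,0,0,-0.635,-1],[0,0,0,0,0,-0.635,-1],[0,0,0,0,0,-0.635,-1]]
  ]
}}

```text
time_s: 25.55
tcp_pos: [0.5488, -0.3436, 0.2223]
eef_rot: [-179.9, -0.1, 91.4]
contact_force: [0.0, 0.1, -2.7]
finger_gap: 0.012
gripper_force: 29.9
```

Call:
{"name": "servo_tool", "arguments": {
  "series": [
    [[0,0,-0.075,0.937,0.03,0,-1],[0,0,-0.075,0.937,0.03,0,-1],[0,0,-0.075,0.937,0.03,0,-1],[0,0,-0.075,0.937,0.03,0,-1],[0,0,-0.075,0.937,0.03,0,-1]]
  ]
}}

```text
time_s: 26.18
tcp_pos: [0.5495, -0.106, 0.221]
eef_rot: [-179.8, -0.2, 105.2]
contact_force: [-0.4, -0.8, -1.8]
finger_gap: 0.0119
gripper_force: 30.0
```

Call:
{"name": "servo_tool", "arguments": {
  "series": [
    [[0,0,-0.195,0.763,0.245,0,-1],[0,0,-0.195,0.763,0.245,0,-1],[0,0,-0.195,0.763,0.245,0,-1],[0,0,-0.195,0.763,0.245,0,-1],[0,0,-0.195,0.763,0.245,0,-1]]
  ]
}}

```text
time_s: 26.8
tcp_pos: [0.5606, 0.0901, 0.2222]
eef_rot: [-179.9, -0.1, 140.0]
contact_force: [0.1, -0.6, -1.4]
finger_gap: 0.0118
gripper_force: 30.0
```

Call:
{"name": "servo_tool", "arguments": {
  "series": [
    [[0,0,-0.185,0.337,0.507,0,-1],[0,0,-0.185,0.337,0.507,0,-1],[0,0,-0.185,0.337,0.507,0,-1],[0,0,-0.185,0.337,0.507,0,-1],[0,0,-0.185,0.337,0.507,0,-1]]
  ]
}}

```text
time_s: 27.42
tcp_pos: [0.5782, 0.2393, 0.223]
eef_rot: [-179.9, -0.1, 173.1]
contact_force: [-0.1, 0.0, -1.2]
finger_gap: 0.0117
gripper_force: 30.0
```

Call:
{"name": "servo_tool", "arguments": {
  "series": [
    [[0,0,0,0,0,0.2,-1],[0,0,0,0,0,0.36,-1],[0,0,0,0,0,0.36,-1],[0,0,0,0,0,0.36,-1],[0,0,0,0,0,0.36,-1]]
  ]
}}

```text
time_s: 28.05
tcp_pos: [0.5796, 0.2414, 0.1364]
eef_rot: [179.9, 0.2, 173.3]
contact_force: [1.2, 0.9, -0.9]
finger_gap: 0.0115
gripper_force: 30.0
```

```bash
python3 - <<'E'
from h import *
x,y=xf((578,260.2),-6.6,1.5,-19)
chain([(x,y,70,173.4)])
E
```

```text
tcp [579.6 241.4 136.4] [179.93   0.23 173.29] gap 11.5 F [ 1.2  0.9 -0.9] t 28.05
[0.0, 0.001, -0.001, 0.01, -0.002, 0.265] rows>=1.1 
--
```

Call:
{"name": "servo_tool", "arguments": {
  "series": [
    [[0,0,0,0.004,0,0.06,-1],[0,0,0,0.004,0,0.12,-1],[0,0,0,0.004,0,0.2,-1],[0,0,0,0.004,0,0.262,-1],[0,0,0,0.004,0,0.262,-1],[0,0,0,0.004,0,0.262,-1]]
  ]
}}

```text
time_s: 28.8
tcp_pos: [0.5765, 0.2417, 0.0673]
eef_rot: [-180.0, -0.1, 173.4]
contact_force: [0.6, -1.0, -1.0]
finger_gap: 0.0116
gripper_force: 30.0
```

Call:
{"name": "servo_tool", "arguments": {
  "series": [
    [[0,0,0,0,0,0,-0.5],[0,0,0,0,0,0,-0.5],[0,0,0,0,0,0,-0.5],[0,0,0,0,0,-0.2,-0.5],[0,0,0,0,0,-0.44,-0.35],[0,0,0,0,0,-0.44,-0.35],[0,0,0,0,0,-0.44,-0.35]]
  ]
}}

```text
time_s: 29.68
tcp_pos: [0.5767, 0.2417, 0.1782]
eef_rot: [180.0, 0.0, 173.4]
contact_force: [0.2, -0.3, -0.6]
finger_gap: 0.0285
gripper_force: 0.0
```

```bash
python3 - <<'E'
import tops
from h import *
chain([(570,70,190,140)],[(580,-130,190,110)],[(592,-340,150,92.2)])
E
```

```text
green 245 (array([554.8, 280.6]), 54.6, 13.2, -5.9) 0.0829
green 269 (array([554.9, 243.6]), 65.3, 13.0, -6.5) 0.083
green 293 (array([ 591.1, -339.6]), 97.1, 12.1, -87.5) 0.0817
green 130 (array([568.1, 314.2]), 57.0, 8.1, 0.0) 0.0807
red 298 (array([ 464.5, -346.8]), 96.6, 10.8, -87.5) 0.0818
tcp [576.  241.6 177. ] [-1.7997e+02 -1.0000e-01  1.7335e+02] gap 28.4 F [-0.3 -0.2 -0.7] t 29.73
[0.0, 0.0, 0.185, -0.056, -0.684, -0.051] rows>=3.1 
--
[-0.001, 0.0, 0.167, -0.544, -0.588, 0.0] rows>=3.2 
--
[0.0, 0.0, 0.099, -0.806, -0.242, 0.159] rows>=3.4 
--
```

Call:
{"name": "servo_tool", "arguments": {
  "series": [
    [[0,0,0.185,-0.056,-0.684,-0.051,-0.35],[0,0,0.185,-0.056,-0.684,-0.051,-0.35],[0,0,0.185,-0.056,-0.684,-0.051,-0.35],[0,0,0.185,-0.056,-0.684,-0.051,-0.35],[0,0,0.185,-0.056,-0.684,-0.051,-0.35]]
  ]
}}

```text
time_s: 30.35
tcp_pos: [0.5701, 0.0706, 0.1895]
eef_rot: [-179.9, -0.1, 140.1]
contact_force: [0.1, 0.1, 0.7]
finger_gap: 0.0283
gripper_force: 0.0
```

Call:
{"name": "servo_tool", "arguments": {
  "series": [
    [[0,0,0.167,-0.544,-0.588,0,-0.35],[0,0,0.167,-0.544,-0.588,0,-0.35],[0,0,0.167,-0.544,-0.588,0,-0.35],[0,0,0.167,-0.544,-0.588,0,-0.35]]
  ]
}}

```text
time_s: 30.85
tcp_pos: [0.5809, -0.1316, 0.1901]
eef_rot: [-179.9, -0.0, 109.9]
contact_force: [-0.4, 0.7, -0.2]
finger_gap: 0.0284
gripper_force: 0.0
```

Call:
{"name": "servo_tool", "arguments": {
  "series": [
    [[0,0,0.1,-0.806,-0.242,0.159,-0.35],[0,0,0.1,-0.806,-0.242,0.159,-0.35],[0,0,0.1,-0.806,-0.242,0.159,-0.35],[0,0,0.1,-0.806,-0.242,0.159,-0.35],[0,0,0.1,-0.806,-0.242,0.159,-0.35],[0,0,0.1,-0.806,-0.242,0.159,-0.35],[0,0,0.1,-0.806,-0.242,0.159,-0.35]]
  ]
}}

```text
time_s: 31.72
tcp_pos: [0.5936, -0.3376, 0.1515]
eef_rot: [180.0, -0.0, 92.2]
contact_force: [-0.2, -0.3, 0.1]
finger_gap: 0.0285
gripper_force: 0.0
```

```bash
python3 - <<'E'
import tops
from h import *
cv2.imwrite("pics/c4.png",cv2.resize(tops.p[110:290,90:410],None,fx=2.4,fy=2.4))
chain([(592,-340,65,92.2)])
E
```

```text
green 57 (array([ 590.6, -340.3]), 30.1, 8.1, -85.7) 0.0818
green 322 (array([571.8, 241.1]), 99.6, 13.8, -7.2) 0.0836
green 315 (array([576.9, 278.4]), 99.7, 12.8, -6.3) 0.0836
green 303 (array([582.3, 318.2]), 98.7, 12.5, -6.4) 0.0837
tcp [ 593.5 -338.   151.7] [179.98   0.    92.14] gap 28.6 F [-0.6  0.1 -0.1] t 31.77
[0.0, 0.0, 0.0, -0.008, -0.006, 0.347] rows>=1.4 
--
```

View pics/c4.png

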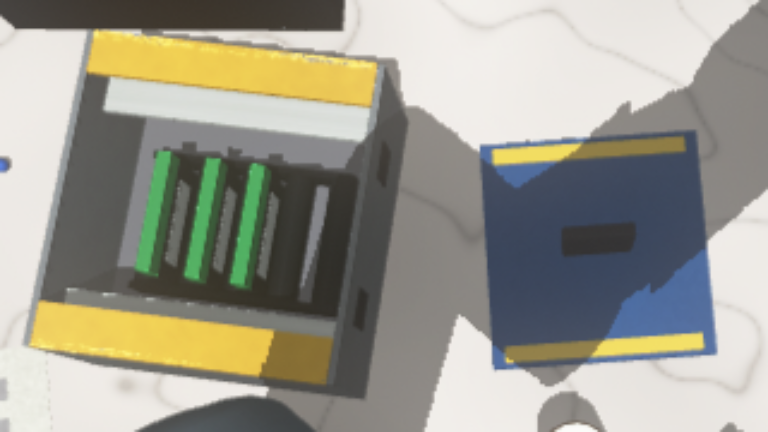

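Three greens stand in slots 3, 2 and 1 (crop columns 155, 205, 250). Slot 0 is free at (315,240), and the hatch is still in place at (600,250).

Call:
{"name": "servo_tool", "arguments": {
  "series": [
    [[0,0,0,-0.006,-0.006,0.1,-0.35],[0,0,0,-0.006,-0.006,0.2,-0.35],[0,0,0,-0.006,-0.006,0.3,-0.35],[0,0,0,-0.006,-0.006,0.346,-0.35],[0,0,0,-0.006,-0.006,0.346,-0.35],[0,0,0,-0.006,-0.006,0.346,-1],[0,0,0,-0.006,-0.006,0.346,-1],[0,0,0,-0.006,-0.006,0.346,-1],[0,0,0,-0.006,-0.006,0.346,-1]]
  ]
}}

```text
time_s: 32.9
tcp_pos: [0.5922, -0.3419, 0.0662]
eef_rot: [179.9, 0.1, 92.0]
contact_force: [0.6, 0.4, 6.1]
finger_gap: 0.0113
gripper_force: 30.0
```

```bash
python3 - <<'E'
from h import *
x,y=xf((578,260.2),-6.6,1.5,-57);print(x,y)
chain([(592,-341,225,92.2)],[(590,-130,225,105)],[(580,60,225,140)],[(x,y,225,173.4)],[(x,y,130,173.4)])
E
```

```text
572.9386415703073 203.4053466350381
tcp [ 592.2 -341.9   66.2] [1.799e+02 8.000e-02 9.199e+01] gap 11.3 F [0.6 0.4 6.1] t 32.9
[0.001, 0.0, -0.001, 0.003, 0.0, -0.635] rows>=2.5 
--
[0.0, 0.0, -0.071, 0.843, 0.024, -0.002] rows>=3.4 
--
[-0.001, 0.0, -0.195, 0.745, 0.158, -0.001] rows>=3.3 
--
[0.0, 0.0, -0.185, 0.39, 0.421, 0.0] rows>=3.1 
--
[0.0, 0.0, 0.0, 0.0, 0.0, 0.38] rows>=1.5 
--
```

Call:
{"name": "servo_tool", "arguments": {
  "series": [
    [[0,0,0,0,0,-0.2,-1],[0,0,0,0,0,-0.635,-1],[0,0,0,0,0,-0.635,-1],[0,0,0,0,0,-0.635,-1],[0,0,0,0,0,-0.635,-1]]
  ]
}}

```text
time_s: 33.52
tcp_pos: [0.5907, -0.3408, 0.2217]
eef_rot: [-179.9, -0.1, 92.0]
contact_force: [-0.2, -0.1, -2.6]
finger_gap: 0.0117
gripper_force: 29.9
```

Call:
{"name": "servo_tool", "arguments": {
  "series": [
    [[0,0,-0.072,0.846,0.024,0,-1],[0,0,-0.072,0.846,0.024,0,-1],[0,0,-0.072,0.846,0.024,0,-1],[0,0,-0.072,0.846,0.024,0,-1],[0,0,-0.072,0.846,0.024,0,-1]]
  ]
}}

```text
time_s: 34.15
tcp_pos: [0.5892, -0.128, 0.2215]
eef_rot: [-179.8, -0.1, 105.1]
contact_force: [0.3, 0.6, -1.4]
finger_gap: 0.0118
gripper_force: 30.0
```

Call:
{"name": "servo_tool", "arguments": {
  "series": [
    [[0,0,-0.195,0.745,0.158,0,-1],[0,0,-0.195,0.745,0.158,0,-1],[0,0,-0.195,0.745,0.158,0,-1],[0,0,-0.195,0.745,0.158,0,-1],[0,0,-0.195,0.745,0.158,0,-1]]
  ]
}}

```text
time_s: 34.78
tcp_pos: [0.5803, 0.0595, 0.2225]
eef_rot: [-179.9, -0.0, 140.0]
contact_force: [-0.4, -0.1, -1.5]
finger_gap: 0.0116
gripper_force: 30.0
```

Call:
{"name": "servo_tool", "arguments": {
  "series": [
    [[0,0,-0.185,0.39,0.421,0,-1],[0,0,-0.185,0.39,0.421,0,-1],[0,0,-0.185,0.39,0.421,0,-1],[0,0,-0.185,0.39,0.421,0,-1],[0,0,-0.185,0.39,0.421,0,-1]]
  ]
}}

```text
time_s: 35.4
tcp_pos: [0.5736, 0.2016, 0.223]
eef_rot: [-180.0, -0.0, 173.0]
contact_force: [0.2, -0.2, -1.0]
finger_gap: 0.0117
gripper_force: 30.0
```

Call:
{"name": "servo_tool", "arguments": {
  "series": [
    [[0,0,0,0,0,0.2,-1],[0,0,0,0,0,0.36,-1],[0,0,0,0,0,0.36,-1],[0,0,0,0,0,0.36,-1],[0,0,0,0,0,0.36,-1]]
  ]
}}

```text
time_s: 36.02
tcp_pos: [0.5748, 0.2035, 0.136]
eef_rot: [179.9, 0.2, 173.3]
contact_force: [-0.6, -0.8, -1.6]
finger_gap: 0.0113
gripper_force: 30.0
```

```bash
python3 - <<'E'
from h import *
x,y=xf((578,260.2),-6.6,1.5,-57)
chain([(x,y,70,173.4)])
E
```

```text
tcp [574.8 203.5 136. ] [179.94   0.23 173.28] gap 11.3 F [-0.6 -0.8 -1.6] t 36.02
[0.0, 0.001, -0.001, 0.008, -0.001, 0.264] rows>=1.1 
--
```

Call:
{"name": "servo_tool", "arguments": {
  "series": [
    [[0,0,0,0,0,0.06,-1],[0,0,0,0,0,0.12,-1],[0,0,0,0,0,0.2,-1],[0,0,0,0,0,0.262,-1],[0,0,0,0,0,0.262,-1],[0,0,0,0,0,0.262,-1]]
  ]
}}

```text
time_s: 36.78
tcp_pos: [0.5726, 0.2036, 0.0671]
eef_rot: [-180.0, -0.1, 173.4]
contact_force: [0.3, 0.1, -2.0]
finger_gap: 0.0117
gripper_force: 30.0
```

Call:
{"name": "servo_tool", "arguments": {
  "series": [
    [[0,0,0,0,0,0,-0.5],[0,0,0,0,0,0,-0.5],[0,0,0,0,0,0,-0.5],[0,0,0,0,0,-0.2,-0.5],[0,0,0,0,0,-0.44,-0.35],[0,0,0,0,0,-0.44,-0.35],[0,0,0,0,0,-0.44,-0.35]]
  ]
}}

```text
time_s: 37.65
tcp_pos: [0.5727, 0.2036, 0.1778]
eef_rot: [180.0, 0.0, 173.4]
contact_force: [-0.0, -1.1, -0.3]
finger_gap: 0.0287
gripper_force: 0.0
```

```bash
python3 - <<'E'
import tops
from h import *
p=tops.p
for b in blobs(mask(p,"yellow")): print("yellow",rect(plane("top",b,.006)))
for b in blobs(mask(p,"blue"),2000): print("blue",rect(plane("top",b,.006)))
h=cv2.cvtColor(p,cv2.COLOR_BGR2HSV);m=((tops.C[...,2]>.055)&(tops.C[...,2]<.075)&(h[...,2]<70)).astype(np.uint8)*255
for b in blobs(m,60): print("tab",b.mean(0),rect(plane("top",b,.066)))
E
```

```text
green 184 (array([551.2, 205.6]), 63.7, 12.6, -7.9) 0.0837
green 255 (array([554.9, 243.3]), 65.4, 13.5, -7.3) 0.083
red 294 (array([ 464.5, -347.1]), 95.8, 10.9, -87.7) 0.0817
yellow (array([ 381.7, -166.7]), 35.7, 32.3, -78.1)
yellow (array([485.2, -47.8]), 167.8, 13.0, -85.2)
yellow (array([476. , 234.2]), 91.5, 40.0, 83.5)
yellow (array([660.5, -32.6]), 168.0, 13.0, -85.3)
yellow (array([726.8, 224. ]), 130.9, 42.1, 83.7)
blue (array([571.9, -39.5]), 188.0, 157.9, -85.4)
tab [631.81699346 406.5       ] (array([ 203.3, -567.3]), 237.2, 27.4, -4.7)
tab [338.51515152 206.86363636] (array([570.9, -39. ]), 57.2, 13.4, -85.3)
tab [196.         216.94202899] (array([550.1, 238.2]), 60.3, 12.6, -14.4)
tab [547.91414141  45.62626263] (array([ 915.1, -478.9]), 176.0, 22.4, 87.2)
tab [220.23275862  83.96551724] (array([854.5, 228.8]), 173.9, 82.6, -0.1)
tab [143.75942029  36.66666667] (array([915.1, 347.9]), 293.5, 72.9, -87.3)
```

```bash
cat >> h.py <<'E'
BOX=np.array([578,260.2,0]); BR=R.from_euler('z',-6.6,degrees=True)
def hat(xc,zc,th,h=25,y=0,dx=0):
    """tool pose holding the hatch with underside centre (xc,y,zc) in the box, -x end low by th deg; TCP h above underside, dx along hatch x"""
    T=R.from_euler('y',-th,degrees=True); p=np.array([xc,y,zc])+T.apply([dx,0,h]); p=BOX+BR.apply(p)
    return (*p,BR*T*R.from_euler('z',90,degrees=True)*R.from_euler('x',180,degrees=True))
E
python3 - <<'E'
from h import *
chain([(570,60,190,120)],[(573,-39.7,130,95)])
E
```

```text
tcp [572.1 203.5 176.6] [-1.7997e+02 -1.2000e-01  1.7335e+02] gap 28.6 F [ 0.4 -0.8 -0.5] t 37.7
[0.0, -0.001, 0.296, -0.058, -0.571, -0.053] rows>=5.0 
--
[0.0, 0.001, 0.139, -0.351, -0.189, 0.24] rows>=2.3 
--
```

Call:
{"name": "servo_tool", "arguments": {
  "series": [
    [[0,0,0.296,-0.058,-0.571,-0.053,0],[0,0,0.296,-0.058,-0.571,-0.053,0],[0,0,0.296,-0.058,-0.571,-0.053,0],[0,0,0.296,-0.058,-0.571,-0.053,0],[0,0,0.296,-0.058,-0.571,-0.053,0],[0,0,0.296,-0.058,-0.571,-0.053,0]]
  ]
}}

```text
time_s: 38.45
tcp_pos: [0.5698, 0.0601, 0.1892]
eef_rot: [-179.8, -0.1, 120.2]
contact_force: [0.1, 0.6, 0.6]
finger_gap: 0.0441
gripper_force: 0.0
```

Call:
{"name": "servo_tool", "arguments": {
  "series": [
    [[0,0,0.139,-0.351,-0.189,0.24,0],[0,0,0.139,-0.351,-0.189,0.24,0],[0,0,0.139,-0.351,-0.189,0.24,0],[0,0,0.139,-0.351,-0.189,0.24,0],[0,0,0.139,-0.351,-0.189,0.24,0],[0,0,0.139,-0.351,-0.189,0.24,0]]
  ]
}}

```text
time_s: 39.2
tcp_pos: [0.5741, -0.0388, 0.1315]
eef_rot: [180.0, 0.0, 95.2]
contact_force: [0.4, 0.0, 0.5]
finger_gap: 0.0442
gripper_force: 0.0
```

```bash
python3 - <<'E'
import tops
from h import *
p=tops.p
for b in blobs(mask(p,"yellow")): print("yellow",b.mean(0).round(),rect(plane("top",b,.006)))
q,d=snapshot("scene"); C=cloud("scene",d)
for b in blobs(mask(q,"blue"),2000)+blobs(mask(q,"yellow")): print("scene",b.mean(0).round(),rect(plane("scene",b,.006)))
cv2.imwrite("pics/c5.png",np.hstack([cv2.resize(q[180:400,230:450],(440,440)),cv2.resize(p[110:290,90:270],(360,440))]))
chain([(573,-39.7,25,95)])
E
```

```text
green 379 (array([568.9, 203.5]), 99.6, 14.1, -5.6) 0.0833
green 345 (array([572. , 241.4]), 99.9, 13.1, -5.6) 0.0834
green 303 (array([577.3, 278.5]), 98.5, 13.6, -7.1) 0.0836
green 305 (array([582.1, 318.4]), 98.9, 13.0, -5.7) 0.0834
red 289 (array([ 464.7, -346.7]), 95.8, 10.7, -87.7) 0.0816
yellow [401. 306.] (array([ 381.8, -166.6]), 35.8, 32.5, -76.9)
yellow [166. 252.] (array([485.3, 316.8]), 259.2, 41.1, 83.2)
yellow [308. 174.] (array([655.7,  24. ]), 43.0, 12.9, -83.6)
yellow [186. 138.] (array([734.7, 287.8]), 259.5, 42.7, 83.5)
scene [310. 322.] (array([581.4, -39.3]), 198.6, 188.4, 4.7)
scene [528. 129.] (array([-410.2,  601.5]), 391.7, 341.8, 86.8)
scene [549.  61.] (array([-1499.1,   874.9]), 1688.9, 727.4, -23.7)
scene [177.  60.] (array([-2586.5, -1135.6]), 4781.0, 1211.8, 25.9)
scene [308. 350.] (array([663. , -32.8]), 168.3, 11.6, -85.9)
scene [500. 310.] (array([538.2, 296.3]), 282.4, 53.3, 83.2)
scene [311. 286.] (array([488.8, -47.1]), 166.9, 9.7, -86.3)
scene [ 60. 275.] (array([ 485. , -563.4]), 61.0, 9.7, 38.2)
scene [262. 244.] (array([ 344. , -170.9]), 41.9, 35.8, 4.3)
scene [491. 234.] (array([270.5, 327.7]), 281.7, 53.1, 83.0)
scene [231.  47.] (array([-2114.3,  -871.2]), 1799.7, 292.9, 9.5)
scene [399.  28.] (array([-2529.4,   216.6]), 989.4, 334.8, -4.2)
tcp [574.1 -38.9 131.5] [1.7997e+02 1.0000e-02 9.5160e+01] gap 43.8 F [0.  0.3 0.2] t 39.3
[0.0, 0.0, 0.001, -0.003, -0.005, 0.426] rows>=1.7 
--
```

View pics/c5.png

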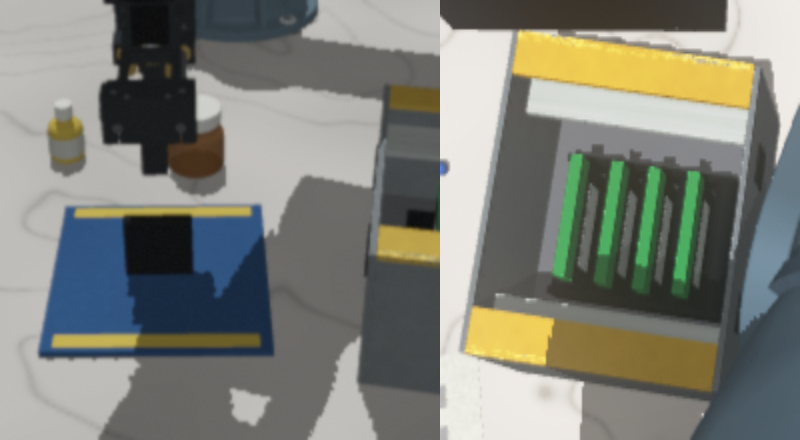

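All five cassettes are home: four greens in the box on the right, and red at z 0.0816 in the dock. On the left, the gripper's fingers at (150,160) are over the hatch tab at (158,245).

Call:
{"name": "servo_tool", "arguments": {
  "series": [
    [[0,0,0,-0.002,0,0.2,0],[0,0,0,-0.002,0,0.38,0],[0,0,0,-0.002,0,0.425,0],[0,0,0,-0.002,0,0.425,0],[0,0,0,-0.002,0,0.425,-1],[0,0,0,-0.002,0,0.425,-1],[0,0,0,-0.002,0,0.425,-1],[0,0,0,-0.002,0,0.425,-1],[0,0,0,-0.002,0,0.425,-1]]
  ]
}}

```text
time_s: 40.42
tcp_pos: [0.5745, -0.0401, 0.0258]
eef_rot: [179.9, 0.0, 95.0]
contact_force: [-1.7, 1.1, 6.7]
finger_gap: 0.0122
gripper_force: 30.0
```

```bash
sed -i 's/BOX=np.array(\[578,/BOX=np.array([578.5,/' h.py; python3 - <<'E'
from h import *
h=status.sense()["tcp_pos"][2]*1000
print(h)
H=lambda *a,**k: hat(*a,h=h,**k)
chain([(574.4,-40,245-0,95)],[(575,130,245,83.4)],[H(1.7,250,0)],[H(1.7,235,35)],[H(1.7,155.4,35)])
E
```

```text
25.78581892749918
tcp [574.5 -40.1  25.8] [1.7995e+02 2.0000e-02 9.5040e+01] gap 12.2 F [-1.7  1.1  6.7] t 40.42
[0.0, 0.0, 0.0, 0.0, 0.0, -0.877] rows>=3.5 
--
[0.0, 0.0, 0.065, 0.677, 0.063, 0.0] rows>=2.7 
--
[0.0, 0.0, 0.0, 0.519, -0.04, -0.123] rows>=2.1 
--
[-0.194, 0.0, 0.0, 0.0, -0.059, 0.078] rows>=3.3 
--
[0.0, 0.0, 0.0, 0.0, -0.183, 0.261] rows>=1.3 
--
```

Call:
{"name": "servo_tool", "arguments": {
  "series": [
    [[0,0,0,0,0,-0.15,-1],[0,0,0,0,0,-0.4,-1],[0,0,0,0,0,-0.65,-1],[0,0,0,0,0,-0.877,-1],[0,0,0,0,0,-0.877,-1],[0,0,0,0,0,-0.877,-1]]
  ]
}}

```text
time_s: 41.18
tcp_pos: [0.573, -0.0397, 0.2424]
eef_rot: [-179.9, -0.1, 95.1]
contact_force: [-0.4, -0.4, -3.3]
finger_gap: 0.0118
gripper_force: 30.0
```

Call:
{"name": "servo_tool", "arguments": {
  "series": [
    [[0,0,0.065,0.2,0.02,0,-1],[0,0,0.065,0.4,0.04,0,-1],[0,0,0.065,0.55,0.063,0,-1],[0,0,0.065,0.677,0.063,0,-1],[0,0,0.065,0.677,0.063,0,-1],[0,0,0.065,0.677,0.063,0,-1]]
  ]
}}

```text
time_s: 41.92
tcp_pos: [0.5737, 0.1296, 0.2418]
eef_rot: [-179.8, 0.1, 83.4]
contact_force: [0.2, -0.5, -3.1]
finger_gap: 0.0116
gripper_force: 30.0
```

Call:
{"name": "servo_tool", "arguments": {
  "series": [
    [[0,0,0,0.2,-0.02,-0.05,-1],[0,0,0,0.4,-0.04,-0.123,-1],[0,0,0,0.519,-0.04,-0.123,-1],[0,0,0,0.519,-0.04,-0.123,-1],[0,0,0,0.519,-0.04,-0.123,-1]]
  ]
}}

```text
time_s: 42.55
tcp_pos: [0.5798, 0.2585, 0.2738]
eef_rot: [-179.9, 0.1, 83.3]
contact_force: [-0.6, -0.2, -3.7]
finger_gap: 0.012
gripper_force: 30.0
```

Call:
{"name": "servo_tool", "arguments": {
  "series": [
    [[-0.05,0,0,0,-0.015,0.02,-1],[-0.1,0,0,0,-0.03,0.04,-1],[-0.15,0,0,0,-0.045,0.06,-1],[-0.194,0,0,0,-0.059,0.078,-1],[-0.194,0,0,0,-0.059,0.078,-1],[-0.194,0,0,0,-0.059,0.078,-1],[-0.194,0,0,0,-0.059,0.078,-1]]
  ]
}}

```text
time_s: 43.42
tcp_pos: [0.567, 0.2612, 0.257]
eef_rot: [145.0, -0.1, 83.2]
contact_force: [-0.1, -0.3, -1.9]
finger_gap: 0.0116
gripper_force: 30.0
```

```bash
cat > hp.py <<'E'
from h import *
def hatpose(h=25.8):
    "hatch pose in box frame implied by the measured tool pose"
    s=status.sense(); Rt=R.from_euler('xyz',s["eef_rot"],degrees=True)
    T=BR.inv()*Rt*(R.from_euler('z',90,degrees=True)*R.from_euler('x',180,degrees=True)).inv()
    c=BR.inv().apply(s["tcp_pos"]*1000-BOX)-T.apply([0,0,h])
    print("hatch in box",c.round(1),T.as_euler('zyx',degrees=True).round(1),"F",s["contact_force"].round(1))
E
python3 - <<'E'
from hp import *
p,_=snapshot("scene"); q,_=snapshot("top")
hatpose()
cv2.imwrite("pics/c6.png",np.hstack([cv2.resize(p[100:400,350:620],(440,489)),cv2.resize(q[70:320,60:260],(360,489))]))
H=lambda *a,**k: hat(*a,h=25.8,**k)
chain([H(1.7,185,35)],[H(1.7,155.4,35)])
E
```

```text
hatch in box [ 2.700e+00 -2.000e-01  2.352e+02] [ -0.2 -34.9  -0.1] F [-0.4  0.6 -2.4]
tcp [566.5 261.4 256.4] [ 1.4506e+02 -3.0000e-02  8.3280e+01] gap 11.9 F [-0.4  0.6 -2.4] t 43.52
[0.0, 0.0, -0.001, 0.001, -0.118, 0.162] rows>=0.8 
--
[0.0, 0.0, 0.0, 0.0, -0.068, 0.097] rows>=0.5 
--
```

View pics/c6.png

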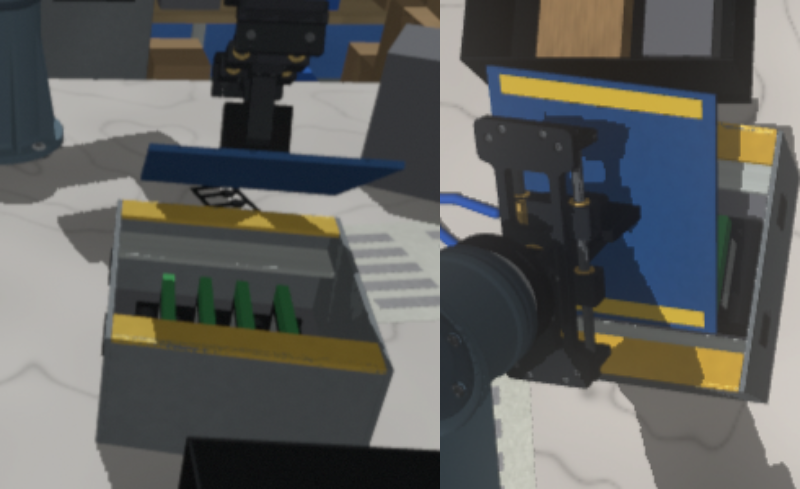

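The hatch is held tilted with its base-side end low, centred over the opening and clear of the lips. I'll lower it in steps.

Call:
{"name": "servo_tool", "arguments": {
  "series": [
    [[0,0,0,0,-0.03,0.04,-1],[0,0,0,0,-0.06,0.08,-1],[0,0,0,0,-0.09,0.12,-1],[0,0,0,0,-0.118,0.162,-1],[0,0,0,0,-0.118,0.162,-1],[0,0,0,0,-0.118,0.162,-1]]
  ]
}}

```text
time_s: 44.28
tcp_pos: [0.5645, 0.2621, 0.2056]
eef_rot: [145.1, -0.0, 83.4]
contact_force: [0.3, 0.2, -2.1]
finger_gap: 0.0116
gripper_force: 30.0
```

```bash
python3 - <<'E'
from hp import *
hatpose()
H=lambda *a,**k: hat(*a,h=25.8,**k)
def low(x,z,th): t=np.radians(th); return H(x+100*np.cos(t),z+100*np.sin(t),th)
chain([H(1.7,155.4,35)],[low(-98,98,35)],[low(-105,97,20)],[low(-110,96,10)],[low(-114,95,0)])
E
```

```text
hatch in box [  0.6   0.2 184.5] [ -0.  -34.9  -0. ] F [ 0.3  0.2 -2.1]
tcp [564.5 262.1 205.6] [ 1.4506e+02 -1.0000e-02  8.3360e+01] gap 11.6 F [ 0.3  0.2 -2.1] t 44.27
[0.0, 0.0, 0.0, -0.001, -0.063, 0.098] rows>=0.5 
--
[0.0, 0.0, 0.0, 0.0, -0.059, -0.041] rows>=0.3 
--
[0.083, 0.0, 0.0, 0.0, -0.012, 0.094] rows>=1.4 
--
[0.056, 0.0, 0.0, 0.0, -0.008, 0.068] rows>=0.9 
--
[0.055, 0.0, 0.0, 0.0, -0.004, 0.072] rows>=0.9 
--
```

Call:
{"name": "servo_tool", "arguments": {
  "series": [
    [[0,0,0,0,-0.021,0.033,-1],[0,0,0,0,-0.042,0.066,-1],[0,0,0,0,-0.063,0.098,-1],[0,0,0,0,-0.063,0.098,-1],[0,0,0,0,-0.063,0.098,-1]]
  ]
}}

```text
time_s: 44.9
tcp_pos: [0.5654, 0.2619, 0.1763]
eef_rot: [145.1, -0.0, 83.4]
contact_force: [0.3, -0.1, -2.9]
finger_gap: 0.0117
gripper_force: 30.0
```

Call:
{"name": "servo_tool", "arguments": {
  "series": [
    [[0,0,0,0,-0.03,-0.02,-1],[0,0,0,0,-0.059,-0.041,-1],[0,0,0,0,-0.059,-0.041,-1],[0,0,0,0,-0.059,-0.041,-1]]
  ]
}}

```text
time_s: 45.4
tcp_pos: [0.5475, 0.2641, 0.1766]
eef_rot: [145.0, -0.0, 83.4]
contact_force: [0.1, 0.9, -3.6]
finger_gap: 0.0119
gripper_force: 30.0
```

```bash
python3 - <<'E'
from hp import *
hatpose()
H=lambda *a,**k: hat(*a,h=25.8,**k)
def low(x,z,th): t=np.radians(th); return H(x+100*np.cos(t),z+100*np.sin(t),th)
chain([low(-105,97,20)],[low(-110,96,10)],[low(-114,95,0)])
E
```

```text
hatch in box [-16.4   0.3 155.4] [ -0. -35.   0.] F [ 0.1  0.9 -3.6]
tcp [547.5 264.1 176.6] [ 1.4505e+02 -2.0000e-02  8.3380e+01] gap 11.9 F [ 0.1  0.9 -3.6] t 45.4
[0.083, 0.0, 0.0, -0.001, -0.011, 0.095] rows>=1.4 
--
[0.056, 0.0, 0.0, 0.0, -0.008, 0.068] rows>=0.9 
--
[0.055, 0.0, 0.0, 0.0, -0.005, 0.073] rows>=0.9 
--
```

Call:
{"name": "servo_tool", "arguments": {
  "series": [
    [[0.042,0,0,0,-0.006,0.048,-1],[0.083,0,0,0,-0.011,0.095,-1],[0.083,0,0,0,-0.011,0.095,-1],[0.083,0,0,0,-0.011,0.095,-1]]
  ]
}}

```text
time_s: 45.9
tcp_pos: [0.5583, 0.2622, 0.1547]
eef_rot: [160.0, 0.1, 83.3]
contact_force: [0.7, -0.6, -2.9]
finger_gap: 0.0118
gripper_force: 30.0
```

Call:
{"name": "servo_tool", "arguments": {
  "series": [
    [[0.028,0,0,0,-0.004,0.034,-1],[0.056,0,0,0,-0.008,0.068,-1],[0.056,0,0,0,-0.008,0.068,-1],[0.056,0,0,0,-0.008,0.068,-1]]
  ]
}}

```text
time_s: 46.4
tcp_pos: [0.5618, 0.2622, 0.1383]
eef_rot: [170.0, 0.0, 83.4]
contact_force: [0.3, 0.0, -3.5]
finger_gap: 0.0121
gripper_force: 30.0
```

```bash
python3 - <<'E'
from hp import *
hatpose()
H=lambda *a,**k: hat(*a,h=25.8,**k)
p,_=snapshot("scene"); q,_=snapshot("top")
cv2.imwrite("pics/c7.png",np.hstack([cv2.resize(p[150:400,380:620],(440,458)),cv2.resize(q[110:290,80:260],(360,458))]))
chain([H(-14,95,0)],[H(-14,92,0)],[H(0,92,0)])
E
```

```text
hatch in box [-1.240e+01  1.000e-01  1.129e+02] [ -0. -10.  -0.] F [ 0.3  0.  -3.5]
tcp [561.8 262.4 138.6] [1.7003e+02 2.0000e-02 8.3400e+01] gap 11.9 F [-0.6  0.2 -2.2] t 46.5
[0.055, 0.0, 0.0, -0.001, -0.001, 0.072] rows>=0.9 
--
[0.0, 0.0, 0.0, 0.0, 0.0, 0.012] rows>=0.0 
--
[0.0, 0.0, 0.0, 0.0, 0.056, 0.0] rows>=0.2 
--
```

View pics/c7.png

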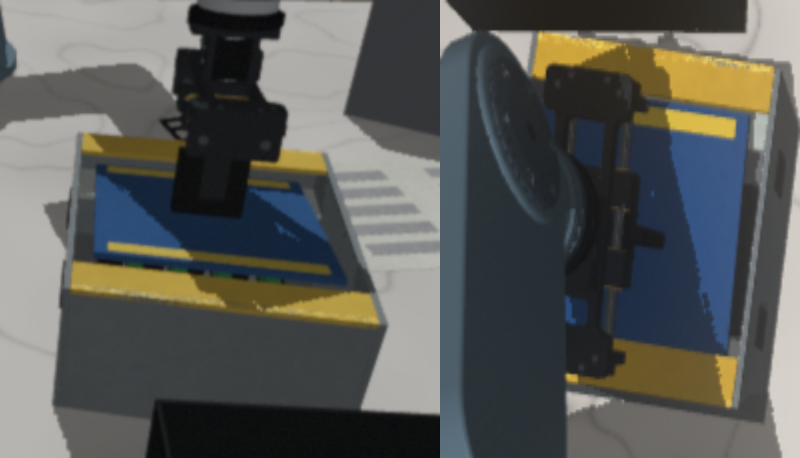

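The low end is under the base-side lip, which hides its stripe at the bottom of the right half. The far end still shows free inside the far lip. Levelling next.

Call:
{"name": "servo_tool", "arguments": {
  "series": [
    [[0.02,0,0,0,0,0.026,-1],[0.04,0,0,0,0,0.052,-1],[0.055,0,0,0,-0.001,0.072,-1],[0.055,0,0,0,-0.001,0.072,-1],[0.055,0,0,0,-0.001,0.072,-1]]
  ]
}}

```text
time_s: 47.12
tcp_pos: [0.5651, 0.2619, 0.1209]
eef_rot: [179.9, 0.0, 83.4]
contact_force: [0.1, 0.7, -3.6]
finger_gap: 0.0117
gripper_force: 30.0
```

```bash
python3 - <<'E'
from hp import *
hatpose()
p,d=snapshot("scene"); C=cloud("scene",d)
# end edge of blue beyond far lip: box-frame coords of blue/yellow hatch points
m=(mask(p,"blue")>0)&(C[...,0]>.4)&(C[...,0]<.75)&(C[...,1]>.1)&(C[...,1]<.4)
q=(BR.inv().apply(C[m]*1000-BOX)); print("blue z",np.percentile(q[:,2],[5,50,95]).round(1),"x",np.percentile(q[:,0],[1,99]).round(1),"y",np.percentile(q[:,1],[1,99]).round(1))
A=np.c_[q[:,:2],np.ones(len(q))]; print(np.linalg.lstsq(A,q[:,2],rcond=None)[0])
H=lambda *a,**k: hat(*a,h=25.8,**k)
chain([H(-14,92,0)],[H(0,92,0)])
E
```

```text
hatch in box [-13.4   0.2  95.1] [-0.  -0.1 -0. ] F [ 0.1  0.7 -3.6]
blue z [ 97.4  98.8 100.3] x [-94.6  51.4] y [-93.8  95.2]
[1.98730053e-02 5.63176010e-03 1.00719158e+02]
tcp [565.1 262.  121.1] [179.93   0.    83.38] gap 11.4 F [-0.3 -0.5 -3.1] t 47.17
[0.0, 0.0, 0.0, -0.001, -0.002, 0.013] rows>=0.1 
--
[0.0, 0.0, 0.0, 0.0, 0.056, 0.0] rows>=0.2 
--
```

Call:
{"name": "servo_tool", "arguments": {
  "series": [
    [[0,0,0,0,0.018,0.004,-1],[0,0,0,0,0.036,0.008,-1],[0,0,0,0,0.054,0.008,-1],[0,0,0,0,0.054,0.008,-1],[0,0,0,0,0.054,0.008,-1]]
  ]
}}

```text
time_s: 47.8
tcp_pos: [0.5789, 0.2602, 0.1186]
eef_rot: [-180.0, 0.0, 83.3]
contact_force: [0.5, -0.7, -4.2]
finger_gap: 0.0117
gripper_force: 30.0
```

```bash
python3 - <<'E'
from hp import *
hatpose()
p,d=snapshot("top"); C=cloud("top",d)
chain([hat(0,89.5,0,h=25.8)])
# visible lip inner edges versus tab: tab points between z 140..160
m=(C[...,2]>.125)&(C[...,2]<.134)&(mask(p,"yellow")>0)
q=BR.inv().apply(C[m]*1000-BOX); print("lips inner", q[q[:,0]<0][:,0].max().round(1), q[q[:,0]>0][:,0].min().round(1))
E
```

```text
hatch in box [ 0.4  0.  92.8] [-0.1  0.  -0. ] F [ 0.5 -0.7 -4.2]
tcp [578.8 260.2 118.6] [-1.7998e+02  1.0000e-02  8.3350e+01] gap 11.6 F [ 0.1  1.2 -2.8] t 47.85
[0.0, 0.0, 0.0, 0.0, -0.001, 0.013] rows>=0.1 
--
lips inner -91.7 88.8
```

Call:
{"name": "servo_tool", "arguments": {
  "series": [
    [[0,0,0,0,-0.001,0.006,-1],[0,0,0,0,-0.001,0.012,-1],[0,0,0,0,-0.001,0.012,-1],[0,0,0,0,-0.001,0.012,-1]]
  ]
}}

```text
time_s: 48.35
tcp_pos: [0.5786, 0.2603, 0.1158]
eef_rot: [180.0, -0.0, 83.4]
contact_force: [-0.7, 0.3, -1.2]
finger_gap: 0.0117
gripper_force: 30.0
```

Call:
{"name": "servo_tool", "arguments": {
  "series": [
    [[0,0,0,0,0,0,-0.4],[0,0,0,0,0,0,-0.2],[0,0,0,0,0,0,-0.2],[0,0,0,0,0,0,-0.2],[0,0,0,0,0,-0.15,-0.2],[0,0,0,0,0,-0.35,-0.2],[0,0,0,0,0,-0.55,-0.2],[0,0,0,0,0,-0.55,-0.2]]
  ]
}}

```text
time_s: 49.35
tcp_pos: [0.5813, 0.261, 0.2591]
eef_rot: [179.5, -0.2, 83.4]
contact_force: [0.8, 0.1, 0.2]
finger_gap: 0.0354
gripper_force: 0.0
```

Call:
{"name": "servo_tool", "arguments": {
  "series": [
    [[0,0,0,-0.3,-0.4,-0.1,-0.2],[0,0,0,-0.6,-0.7,-0.1,-0.2],[0,0,0,-0.9,-0.7,-0.1,-0.2],[0,0,0,-0.9,-0.7,-0.1,-0.2],[0,0,0,-0.9,-0.7,-0.1,-0.2],[0,0,0,-0.9,-0.7,-0.1,-0.2]]
  ]
}}

```text
time_s: 50.1
tcp_pos: [0.3776, 0.0556, 0.2777]
eef_rot: [180.0, 0.0, 83.1]
contact_force: [0.1, 0.2, -0.1]
finger_gap: 0.0354
gripper_force: 0.0
```

```bash
python3 - <<'E'
import tops
from hp import *
for n in("scene","top"):
    p,d=snapshot(n); C=cloud(n,d)
    Q=BR.inv().apply(C.reshape(-1,3)*1000-BOX).reshape(480,640,3)
    ins=(abs(Q[...,0])<118)&(abs(Q[...,1])<110)
    m=(mask(p,"blue")>0)&ins; q=Q[m]; A=np.c_[q[:,:2],np.ones(len(q))]
    print(n,"blue z",np.median(q[:,2]).round(1),"y",np.percentile(q[:,1],[1,99]).round(1),"plane",np.linalg.lstsq(A,q[:,2],rcond=None)[0].round(4))
    g=cv2.cvtColor(p,cv2.COLOR_BGR2HSV)[...,2]
    t=ins&(Q[...,2]>148)&(Q[...,2]<165); print(" tab top",t.sum(),rect(Q[t]/1000) if t.sum()>8 else "")
    for l in blobs(((mask(p,"yellow")>0)&ins&(Q[...,2]>120)).astype(np.uint8)*255): a=np.array([Q[v,u,0] for u,v in l]); print(" lip x",a.min().round(1),a.max().round(1))
    cv2.imwrite(f"pics/e_{n}.png",p)
cv2.imwrite("pics/c8.png",np.hstack([cv2.resize(cv2.imread("pics/e_scene.png")[150:400,380:620],(440,458)),cv2.resize(p[110:290,80:260],(360,458))]))
E
```

```text
red 295 (array([ 464.5, -347. ]), 96.6, 10.7, -87.6) 0.0819
scene blue z 93.7 y [-93.4  94.9] plane [ 5.20000e-03 -1.40000e-03  9.39111e+01]
 tab top 263 (array([ 2.3, -0. ]), 58.6, 14.6, 89.1)
 lip x 91.0 118.0
 lip x -118.0 -85.4
top blue z 95.7 y [-92.1  93.4] plane [-1.20000e-03 -5.00000e-04  9.56882e+01]
 tab top 248 (array([-1.4, -1.1]), 59.7, 12.7, -89.8)
 lip x -117.9 -91.6
 lip x 89.1 118.0
```

View pics/c8.png

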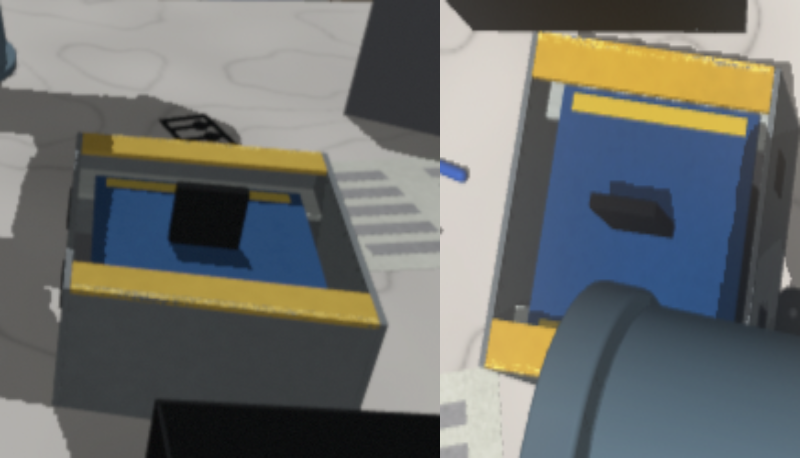

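The hatch lies level: its top surface is at z 95.7 and the tab is within 1 mm of the lips' mid-line. Both stripes run under the lips, and the red cassette is home. Handing in.

```bash
python3 -c "
from cell import manip; print(manip.close_job())"
```

```text
the job is handed in; nothing more can be done
None
```

I handed the job in at about 50 s with everything measuring in place, though the hand-in call returned no verdict: four charged cassettes down in the box slots, the one spent cassette in a dock bay, the hatch flat and centred under both lips, and the glue bottle and jar not touched.

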